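Load the full pin cartridge into the bench dispenser

ROBOT

A 7-joint arm with a two-finger parallel gripper is mounted at the origin on the work surface. World frame = base frame: x ahead of the robot, y to its left, z up, the work surface at z = 0. Lengths are in mm, angles in rad, forces in N, time in s.
With the tool pointing down it reaches from about 425 to 1025 mm from the base axis. Payload 9.4 kg.
Tool frame: the origin (TCP) lies midway between the tips of the shut fingers; the grasp point (between the pads) lies 19 mm behind it (env.grip_depth is the z of the grasp point in the tool frame, in mm); z points along the fingers, y is the direction in which the jaws open and shut (so a half turn about z gives the same grasp; the last joint's range is limited). The gripper opens to 85 mm and grips with 20 to 120 N. Pads are 22 mm wide; open, the fingers measure 114 mm over their backs; the gripper's body (76 mm by 85 mm) begins 54 mm behind the grasp point. The pads swing forward as they close: fully open they stand 13 mm farther back than shut.
Start: joints at [1.265, 0.599, -0.003, 1.599, 0.002, 0.943, -0.08], TCP at [164.427, -706.108, 231.275] pointing down, gripper open.
Joint ranges: [-2.57, 2.57], [-0.35, 1.97], [-1.29, 1.29], [0.11, 2.56], [-1.05, 4.19], [0.11, 1.86], [-2.63, 2.63]. Speed limits (rad/s): [2.22, 2.22, 3.01, 3.01, 3.14, 3.14, 3.14].

INTERFACE

Orientations are given as a rotation vector (axis times angle).
In Python, from rig import env, get_image, ticket, spotter gives the robot as it stands.
- The arm moves only by the tool play_rows, never from a script. Its argument "rows" is a list of rows, each an object of numbers: "dx", "dy", "dz": the shift along the tool's x, y, z in m; "rx", "ry", "rz": the turn, a rotation vector about the tool's x, y, z in units of 6 degrees (1.0 is 6 degrees); "jaw": the closure, from -1 (fully open) to 1 (shut). In form: [{"dx": .., "dy": .., "dz": .., "rx": .., "ry": .., "rz": .., "jaw": ..}, ...]. A call has 1 to 10 rows; each row shifts and turns the pose as measured when the row begins, along the tool's axes as they then stand; what a row does not reach is not made up. A row lasts 1/12 s, in which the tool goes at most 41.7 mm and 7.16 degrees, less where a joint would pass 70% of its speed; a pose out of reach is approached as far as the arm can. A call is refused whole if a number of a shift passes 0.0417 or a number of a turn 1, either way. A call with a gripper value outside its range is refused whole. The fingers move at their own pace and stop on an object; "newtons" is the grip in N (left out, the last holds). Time passes only in rows, so rows that do not move let the fingers close. It gives the time, the measured TCP pose, the force and the opening at its end, in the units of the state.
- env.read_state(): the state, without advancing time (a new reading comes with each control period).
- get_image(name): name is "scene" or "top" or "wrist"; returns a dict with "pixels" (400x640x3 uint8, red, green, blue), "mtx" (3x3 intrinsics, pixels), "world_to_cam" (4x4, takes a point from world to camera coordinates). Camera axes: x right, y up, looking along -z (the intrinsics and any distortion apply to the point x, -y, -z); pixel columns grow to the right and rows downward; lengths in mm; the calibration is good to about 2 mm. A picture is of the moment at which its call begins. There is no depth.
- ticket.sign_off(): hands the job in, once; it reports no verdict.
Trained networks look in a picture, given as the dict that the camera call returned (one of the last four; its "shot" number tells which), for a name from the list of things; names that differ only in an ending like _2 or _b are one class to them, and where a whole thing is asked for, a point or a joint stands for the part that bears it (a point fixed in the world has none). Each returns a list of dicts, best first, with "confidence" (0 to 1); they miss things now and then, are a little off and sometimes report something else, mostly with a low value. They report only what shows in the picture. A call takes as long as a camera call. They do not tell look-alikes from the thing itself.
- spotter.find_in(picture, query): "uv" ([column, row] in pixels, amid what is visible of it).
The state is a dict: "time_s": time; "joint_positions": joint angles; "joint_velocities": joint speeds; "effort": joint torques, N m; "position": TCP position; "ee_rot": TCP orientation; "wrist_force": force on the tool from outside, world axes, zero at the start; "moment": the same for the moment, N m; "opening": opening from 0.0 (shut) to 1.0 (fully open).
Only numpy, scipy, OpenCV 4.12 (cv2) and the standard library are available. Lean on these libraries where they do the work, as an engineer would, in place of code of your own. Each camera call takes 0.05 s, during which the arm holds its last target.

TASK

One of the two look-alike closed cartridges is full of pins and the other is nearly used up: lift each one clear of the table in turn to feel which is heavier. Set the lighter one gently back down, upright, where it stood, and load the heavier one into the dispenser's well, pressing down until it is firmly home against the stop, with about 25 N held for a second and never forcing it, and let go. Keep the cartridges upright and leave the brush, the jar and the marker alone.

Things in the scene. Friction and masses are not known exactly. Their poses are not given: they have to be found in the camera images.
- cartridge_k_centre (a point): Closed upright box cartridge of pins, bare aluminium with a grey lid, 60 mm (own x) by 44 mm (own y) by 70 mm tall, standing on the table. The two look exactly alike; one is full, one nearly used up: they differ by 0.12 to 0.32 kg and neither exceeds 0.45 kg (contents do not shift). The point is its centre, 35 mm above its underside; z is up.
- cartridge_p_centre (a point): Closed upright box cartridge of pins, bare aluminium with a grey lid, 60 mm (own x) by 44 mm (own y) by 70 mm tall, standing on the table. The two look exactly alike; one is full, one nearly used up: they differ by 0.12 to 0.32 kg and neither exceeds 0.45 kg (contents do not shift). The point is its centre, 35 mm above its underside; z is up.
- dispenser: Grey block fixed to the table: foot 120 by 100 mm, well walls 12 mm thick (each long wall has a finger notch 43 mm wide, down to 20 mm above the table), delivery lip to -x. In the well a stiff plate, 10 to 12 mm below the rim, yields to a steady 14 N (weight included; more if fast), has no spring, and a rubber stop (10 N/mm) follows, set 18 to 26 mm below the rim. 18 N seats; over 35 N harms.
- well_mouth (a point): Centre of the mouth of the dispenser's loading well, level with its rim, 40 mm above the table; axes as the dispenser's. The well is 63 mm (x) by 47 mm (y) inside: a cartridge fits upright, its own x along the well's x, either way round, with 1.5 mm to spare on each side. The rim has a 4 mm lead-in.
- brush: Bystander: a soft brush lying on the table, about 200 mm long; origin on its underside.
- jar: Bystander: a closed jar, 56 mm across and 70 mm high; origin at the centre of its underside.
- marker: Bystander: a dark marker pen lying on the table, 125 mm long and 15 mm thick; origin on its underside.
Mind the look-alikes: they are no part of the job. Leave any purple look-alike of the part that bears cartridge_p_centre alone.

How it is judged:
By the outcome, as a careful person would: the job done as asked, in the order asked, and still so for the second after the job is handed in, with the robot touching nothing.
It also fails if it takes over 72 s, if anything falls off the work surface, if the arm or the gripper's body presses on something with over 40 N, if the wrist force passes 120 N, or if a joint passes its speed limit or range.

## Working session

There is one attempt and no reset: what is moved stays moved. The work goes in short steps, Python scripts to look and compute and a tool call to move; the robot and the scene stay as the last step left them, time stands still between calls to the robot, and variables do not carry over. Pictures are saved under pics/ and viewed, and the job is handed in when it is done.

Besides the shell and the picture viewer there is one more tool, called after "Call:" as name(argument=value, ...), one argument or row to a line, values as JSON. play_rows: Moves the arm, as the interface text tells. Its arguments: {"type":"object","properties":{"rows":{"type":"array","items":{"type":"object","properties":{"dx":{"type":"number"},"dy":{"type":"number"},"dz":{"type":"number"},"rx":{"type":"number"},"ry":{"type":"number"},"rz":{"type":"number"},"jaw":{"type":"number"}}}},"newtons":{"type":"number"}},"required":["rows"]}

```bash
ls; mkdir -p pics; cat > h.py <<'E'
import numpy as np, cv2
from rig import env, get_image, ticket, spotter
from scipy.spatial.transform import Rotation as R
def save(p,n): cv2.imwrite('pics/'+n, p['pixels'][:,:,::-1])
def proj(p,X):
    X=np.atleast_2d(X); c=(p['world_to_cam']@np.c_[X,np.ones(len(X))].T)[:3]
    q=p['mtx']@np.array([c[0],-c[1],-c[2]]); return (q[:2]/q[2]).T
def onplane(p,uv,z):
    uv=np.atleast_2d(uv).astype(float); T=p['world_to_cam']; Rm=T[:3,:3]; o=-Rm.T@T[:3,3]
    d=np.linalg.inv(p['mtx'])@np.c_[uv,np.ones(len(uv))].T; d=Rm.T@np.array([d[0],-d[1],-d[2]])
    s=(z-o[2])/d[2]; return (o[:,None]+d*s).T
E
python3 - <<'E'
from h import *
s=env.read_state(); print(s['time_s'],s['position'],s['ee_rot'],s['opening'],s['wrist_force'],env.grip_depth)
for n in ['scene','top','wrist']:
    p=get_image(n); save(p,n+'0.png'); print(n,p.keys(), p['mtx'].tolist())
    for q in ['cartridge_k_centre','dispenser','well_mouth','brush','jar','marker']:
        print(q,[(np.round(d['uv']).tolist(),round(d['confidence'],2)) for d in spotter.find_in(p,q)][:5])
E
```

```text
pics
0.0 [ 164.29535478 -705.66779121  230.38980468] [-3.11950914e+00 -3.58544223e-01  5.51755149e-04] 1.0017452247483858 [-0.47912047  0.61954139  0.12920042] -18.700000000000003
scene dict_keys(['pixels', 'mtx', 'world_to_cam', 'shot']) [[373.6490288396013, 0.0, 320.9667530973545], [0.0, 373.6490288396013, 197.71657903265927], [0.0, 0.0, 1.0]]
cartridge_k_centre [([205.0, 264.0], 0.67)]
dispenser [([386.0, 186.0], 0.83), ([344.0, 307.0], 0.59), ([203.0, 263.0], 0.29)]
well_mouth [([388.0, 184.0], 0.84), ([340.0, 306.0], 0.66)]
brush [([411.0, 229.0], 0.78)]
jar [([342.0, 308.0], 0.74)]
marker [([293.0, 168.0], 0.65)]
top dict_keys(['pixels', 'mtx', 'world_to_cam', 'shot']) [[361.91817736704814, 0.0, 320.66716595471183], [0.0, 361.91817736704814, 196.33255129270268], [0.0, 0.0, 1.0]]
cartridge_k_centre [([430.0, 208.0], 0.78)]
dispenser [([232.0, 189.0], 0.72)]
well_mouth [([232.0, 190.0], 0.65)]
brush [([270.0, 130.0], 0.8)]
jar [([383.0, 110.0], 0.64), ([271.0, 132.0], 0.39)]
marker [([279.0, 280.0], 0.54)]
wrist dict_keys(['pixels', 'mtx', 'world_to_cam', 'shot']) [[349.53284187023, 0.0, 318.8238496226967], [0.0, 349.53284187023, 199.30057509967673], [0.0, 0.0, 1.0]]
cartridge_k_centre []
dispenser []
well_mouth []
brush []
jar []
marker []
```

View pics/scene0.png

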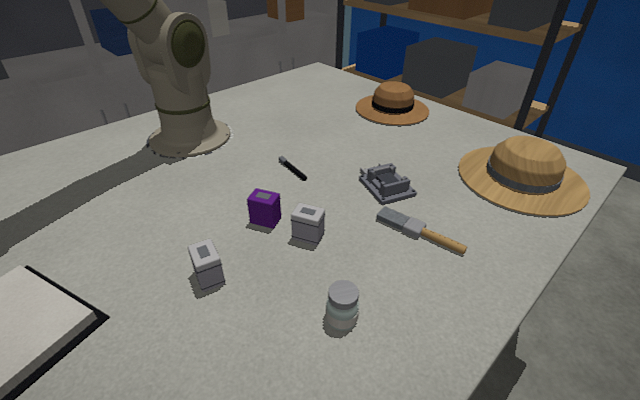

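View pics/top0.png

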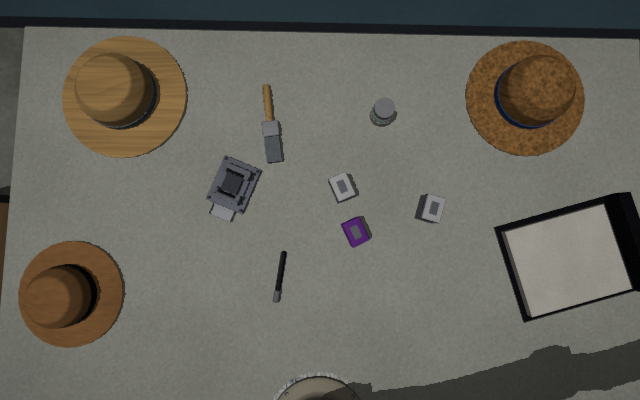

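View pics/wrist0.png

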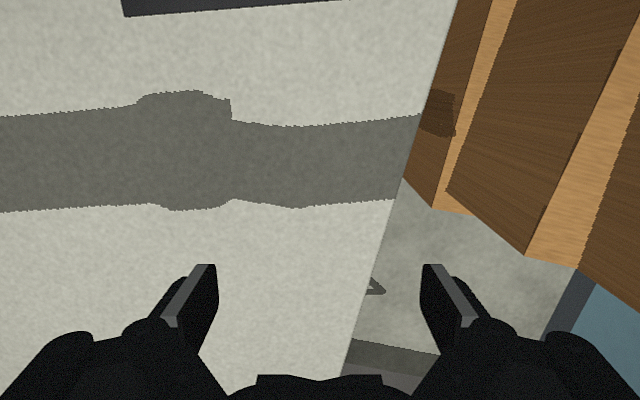

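The top view shows two aluminium cartridges at about (342,187) and (432,208), and the purple decoy at (356,232). The dispenser is at (234,184) with its lip at (222,213). The jar, brush and marker are at (383,110), (270,130) and (280,276). Next I'll measure them in enlarged views.

```bash
python3 - <<'E'
from h import *
p=get_image('top'); q=get_image('scene')
np.save('pics/t.npy',p,allow_pickle=True);np.save('pics/s.npy',q,allow_pickle=True)
def crop(p,x,y,w,h,k): return cv2.resize(p['pixels'][y:y+h,x:x+w,::-1],None,fx=k,fy=k,interpolation=cv2.INTER_CUBIC)
cv2.imwrite('pics/tc1.png',np.hstack([crop(p,318,165,50,50,8),crop(p,408,183,50,50,8)]))
cv2.imwrite('pics/tc2.png',crop(p,195,145,80,80,7))
cv2.imwrite('pics/sc1.png',np.hstack([crop(q,280,195,55,60,7),crop(q,180,232,55,60,7)]))
for n,uv in dict(A=(342,187),B=(432,208),pur=(356,232)).items(): print(n,onplane(p,uv,70).round(1))
print('disp',onplane(p,(234,184),40),'lip',onplane(p,(222,213),10),'jar',onplane(p,(384,106),70))
for n,uv in dict(A=(308,214),B=(203,250)).items(): print(n,onplane(q,uv,70).round(1))
E
```

```text
A [[572.8 -40.3  70. ]]
B [[ 529.5 -249.    70. ]]
pur [[469.6 -74.8  70. ]]
disp [[576.22611316 219.02048231  40.        ]] lip [[506.06423418 253.29132731  10.        ]] jar [[ 767.20992786 -134.8762255    70.        ]]
A [[585.1 -45.7  70. ]]
B [[ 529.9 -250.9   70. ]]
```

View pics/tc1.png

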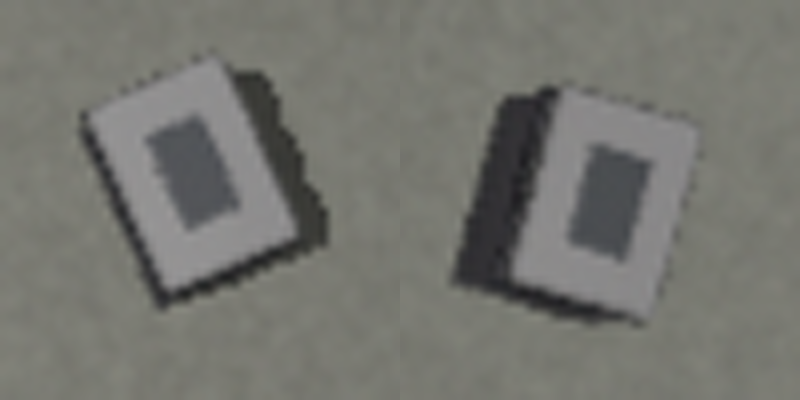

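View pics/tc2.png

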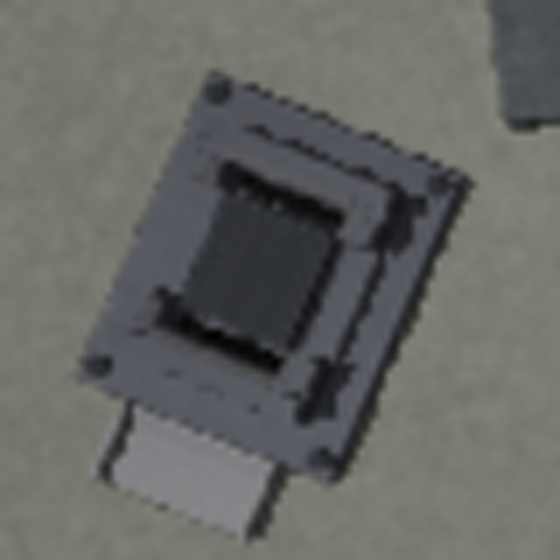

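View pics/sc1.png

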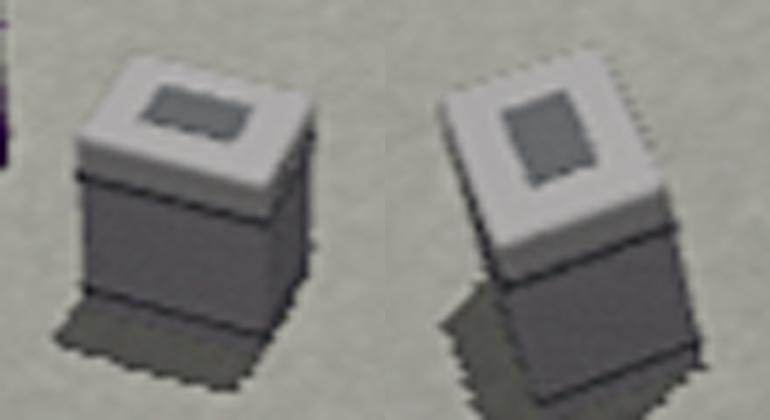

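```bash
cat > m.py <<'E'
from h import *
def tri(p,a,q,b):
    P=[]
    for pic in (p,q):
        T=pic['world_to_cam'].copy(); T[1:3]*=-1; P.append(pic['mtx']@T[:3])
    X=cv2.triangulatePoints(P[0],P[1],np.float64(a).T,np.float64(b).T); return (X[:3]/X[3]).T
def uvc(L,x,y,k,ox=0): L=np.float64(L); L[:,0]-=ox; return (L+.5)/k-.5+[x,y]
E
python3 - <<'E'
from m import *
p=np.load('pics/t.npy',allow_pickle=True).item();q=np.load('pics/s.npy',allow_pickle=True).item()
tA=uvc([(88,115),(213,58),(298,235),(170,292)],318,165,8); tB=uvc([(560,90),(698,125),(645,322),(512,280)],408,183,8,400)
sA=uvc([(78,138),(135,57),(315,105),(262,187)],280,195,7); sB=uvc([(440,103),(597,50),(665,185),(500,248)],180,232,7,385)
sA=sA[[1,2,3,0]] # test orderings
for n,t,s in (('A',tA,sA),('B',tB,sB)):
    best=min((np.roll(s,k,0) for k in range(4)),key=lambda s:np.abs(tri(p,t,q,s)[:,2]-70).sum())
    X=tri(p,t,q,best);print(n,X.round(1).tolist(),X.mean(0).round(1))
    for nm,pic,uv in (('t',p,t),('s',q,best)):
        X=onplane(pic,uv,70); r=cv2.minAreaRect(X[:,:2].astype(np.float32)); 
        d=X-np.roll(X,-1,0); print(nm,X.mean(0).round(1),np.linalg.norm(d,axis=1).round(1),np.degrees(np.arctan2(d[:,1],d[:,0])).round(1))
foot=uvc([(212,72),(470,182),(335,482),(80,370)],195,145,7)
for z in (0,8,12):
  X=onplane(p,foot,z);d=X-np.roll(X,-1,0);print(z,X.mean(0).round(1),np.linalg.norm(d,axis=1).round(1),np.degrees(np.arctan2(d[:,1],d[:,0])).round(1))
E
```

```text
A [[592.5, -7.6, 64.4], [609.5, -44.4, 65.1], [558.3, -69.9, 66.7], [540.9, -32.8, 66.6]] [575.3 -38.7  65.7]
t [574.2 -39.3  70. ] [40.1 57.2 40.7 56.8] [ 116.1   26.8  -64.5 -153.8]
s [579.7 -41.4  70. ] [39.8 57.  40.7 58. ] [ 113.3   24.5  -65.3 -156.4]
B [[562.9, -239.0, 66.1], [553.5, -279.4, 66.0], [496.1, -264.7, 64.5], [507.5, -225.4, 65.7]] [ 530.  -252.1   65.6]
t [ 529.4 -251.4   70. ] [40.9 59.2 39.8 56.9] [  77.1  -14.7 -106.1  166.3]
s [ 534.9 -253.4   70. ] [41.5 57.1 41.1 56. ] [  76.7  -14.2 -104.7  166.2]
0 [580.2 229.8   0. ] [102.5 118.2 101.  117.6] [  68.4  -22.  -112.   158.7]
8 [579.4 227.7   8. ] [101.6 117.2 100.1 116.6] [  68.4  -22.  -112.   158.7]
12 [579.  226.7  12. ] [101.2 116.6  99.7 116. ] [  68.4  -22.  -112.   158.7]
```

```bash
cat >> m.py <<'E'
def plan(tx,ty,tz,yaw,s=None,vis=True):
    """yaw deg: wanted long-axis direction for tool x (mod 180). prints tool-frame delta"""
    s=s or env.read_state(); M=R.from_rotvec(s['ee_rot']).as_matrix(); p=np.array(s['position'])
    cy=np.degrees(np.arctan2(M[1,0],M[0,0])); az=np.degrees(np.arctan2(p[1],p[0]))
    d=(yaw-cy+90)%180-90
    out=[]
    for dd in (d, d-180 if d>0 else d+180):
        c,sn=np.cos(np.radians(cy+dd)),np.sin(np.radians(cy+dd))
        Rt=np.array([[c,sn,0],[sn,-c,0],[0,0,-1.]])
        out.append((round(dd,1),(R.from_matrix(M.T@Rt).as_rotvec(degrees=True)/6).round(2).tolist()))
    D=M.T@(np.array([tx,ty,tz])-p)
    print('t',round(s['time_s'],2),'pos',p.round(1),'yawx',round(cy,1),'az',round(az,1),'j7',round(s['joint_positions'][6],2),'tilt',np.degrees(np.arccos(-M[2,2])).round(2))
    print('tool delta mm',D.round(1),'rotopts(world deg, units)',out,'F',np.round(s['wrist_force'],2),'op',round(s['opening'],3))
E
python3 -c "
from m import *
plan(531,-252,230,-14)"
```

```text
t 1.15 pos [ 164.5 -706.1  231.3] yawx 13.1 az -76.9 j7 -0.08 tilt 0.0
tool delta mm [ 460.  -359.1    1.3] rotopts(world deg, units) [(np.float64(-27.1), [-0.0, -0.0, 4.52]), (np.float64(152.9), [0.0, -0.0, -25.48])] F [0.12 0.32 0.18] op 1.002
```

Call:
play_rows(
  rows=[
    {"dx": 0.0328,"dy": -0.0256},
    {"dx": 0.0328,"dy": -0.0256},
    {"dx": 0.0328,"dy": -0.0256},
    {"dx": 0.0328,"dy": -0.0256},
    {"dx": 0.0328,"dy": -0.0256},
    {"dx": 0.0328,"dy": -0.0256},
    {"dx": 0.0328,"dy": -0.0256},
    {"dx": 0.0328,"dy": -0.0256},
    {"dx": 0.0328,"dy": -0.0256},
    {"dx": 0.0328,"dy": -0.0256},
  ],
)

```text
validation failed for argument at $.ro...
```

```bash
python3 -c "
from m import *
plan(531,-252,230,-14)
p=get_image('wrist');T=p['world_to_cam'];s=env.read_state();M=R.from_rotvec(s['ee_rot']).as_matrix()
o=-T[:3,:3].T@T[:3,3]; print('cam in tool',M.T@(o-s['position']),'look in tool',M.T@(-T[2,:3]))"
```

```text
t 1.15 pos [ 164.5 -706.1  231.3] yawx 13.1 az -76.9 j7 -0.08 tilt 0.0
tool delta mm [ 460.  -359.1    1.3] rotopts(world deg, units) [(np.float64(-27.1), [-0.0, -0.0, 4.52]), (np.float64(152.9), [0.0, -0.0, -25.48])] F [0.12 0.32 0.18] op 1.002
cam in tool [  80.12373502    0.17960281 -142.77935663] look in tool [-3.05814553e-01 -1.07489959e-04  9.52091092e-01]
```

Call:
play_rows(
  rows=[
    {"dx": 0.0328,"dy": -0.0256,"dz": 0,"rx": 0,"ry": 0,"rz": 0,"jaw": -1},
    {"dx": 0.0328,"dy": -0.0256,"dz": 0,"rx": 0,"ry": 0,"rz": 0,"jaw": -1},
    {"dx": 0.0328,"dy": -0.0256,"dz": 0,"rx": 0,"ry": 0,"rz": 0,"jaw": -1},
    {"dx": 0.0328,"dy": -0.0256,"dz": 0,"rx": 0,"ry": 0,"rz": 0,"jaw": -1},
    {"dx": 0.0328,"dy": -0.0256,"dz": 0,"rx": 0,"ry": 0,"rz": 0,"jaw": -1},
    {"dx": 0.0328,"dy": -0.0256,"dz": 0,"rx": 0,"ry": 0,"rz": 0,"jaw": -1},
    {"dx": 0.0328,"dy": -0.0256,"dz": 0,"rx": 0,"ry": 0,"rz": 0,"jaw": -1},
    {"dx": 0.0328,"dy": -0.0256,"dz": 0,"rx": 0,"ry": 0,"rz": 0,"jaw": -1},
    {"dx": 0.0328,"dy": -0.0256,"dz": 0,"rx": 0,"ry": 0,"rz": 0,"jaw": -1},
    {"dx": 0.0328,"dy": -0.0256,"dz": 0,"rx": 0,"ry": 0,"rz": 0,"jaw": -1},
  ],
)

```text
time_s: 2.03
position: [421.8, -387.8, 229.1]
ee_rot: [3.117, 0.328, -0.005]
wrist_force: [0.6, -0.1, -0.8]
opening: 1.0
```

```bash
python3 -c "
from m import *
plan(531,-252,230,-14)"
```

```text
t 2.03 pos [ 421.8 -387.8  229.1] yawx 12.0 az -42.6 j7 -0.74 tilt 0.45
tool delta mm [ 135.1 -110.    -2.2] rotopts(world deg, units) [(np.float64(-26.0), [0.07, 0.02, 4.34]), (np.float64(154.0), [-0.03, 0.1, -25.66])] F [ 0.62 -0.11 -0.77] op 1.0
```

Call:
play_rows(
  rows=[
    {"dx": 0.028,"dy": -0.023,"dz": 0,"rx": 0,"ry": 0,"rz": 0,"jaw": -1},
    {"dx": 0.028,"dy": -0.023,"dz": 0,"rx": 0,"ry": 0,"rz": 0,"jaw": -1},
    {"dx": 0.028,"dy": -0.023,"dz": 0,"rx": 0,"ry": 0,"rz": 0,"jaw": -1},
    {"dx": 0.028,"dy": -0.023,"dz": 0,"rx": 0,"ry": 0,"rz": 0,"jaw": -1},
    {"dx": 0.02,"dy": -0.017,"dz": 0,"rx": 0,"ry": 0,"rz": 0.9,"jaw": -1},
    {"dx": 0,"dy": 0,"dz": 0,"rx": 0,"ry": 0,"rz": 0.9,"jaw": -1},
    {"dx": 0,"dy": 0,"dz": 0,"rx": 0,"ry": 0,"rz": 0.9,"jaw": -1},
    {"dx": 0,"dy": 0,"dz": 0,"rx": 0,"ry": 0,"rz": 0.9,"jaw": -1},
    {"dx": 0,"dy": 0,"dz": 0,"rx": 0,"ry": 0,"rz": 0.9,"jaw": -1},
    {"dx": 0,"dy": 0,"dz": 0,"rx": 0,"ry": 0,"rz": 0,"jaw": -1},
  ],
)

```text
time_s: 2.87
position: [542.1, -232.8, 229.6]
ee_rot: [3.111, -0.413, 0.009]
wrist_force: [-0.1, -0.2, 0.7]
opening: 1.005
```

```bash
python3 -c "
from m import *
plan(531,-252,230,-14)
p=get_image('wrist');save(p,'w1.png');np.save('pics/w1.npy',p,allow_pickle=True)
print(spotter.find_in(p,'cartridge_p_centre'), proj(p,[531,-252,70]))"
```

```text
t 2.87 pos [ 542.1 -232.8  229.6] yawx -15.1 az -23.2 j7 -1.47 tilt 0.4
tool delta mm [-5.7 21.5 -0.4] rotopts(world deg, units) [(np.float64(1.1), [0.03, -0.06, -0.19]), (np.float64(-178.9), [-0.09, -0.04, 29.81])] F [-0.13 -0.19  0.68] op 1.005
[{'uv': [118.3, 191.7], 'confidence': 0.96}, {'uv': [186.7, 262.0], 'confidence': 0.56}] [[342.99371733 188.30140829]]
```

View pics/w1.png

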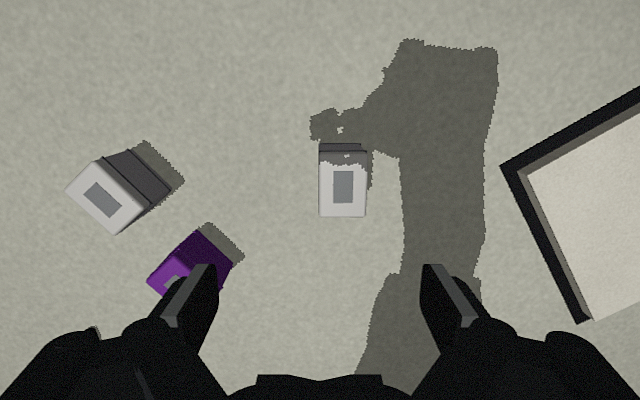

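The wrist view shows cartridge B's lid centred at (343,186), square to the tool. That agrees with the fixed-camera estimate. The other cartridge is at (105,195) and the purple decoy at (195,265).

```bash
python3 -c "
from m import *
p=np.load('pics/w1.npy',allow_pickle=True).item()
cv2.imwrite('pics/w1c.png',cv2.resize(p['pixels'][135:225,300:390,::-1],None,fx=6,fy=6,interpolation=cv2.INTER_CUBIC))
c=onplane(p,(342.5,184),70);print(c);plan(c[0,0],c[0,1],100,-14.6)
t=np.load('pics/t.npy',allow_pickle=True).item()
print('tri label',tri(t,[(408+(607+.5-400)/8-.5,183+201.5/8-.5)],p,[(343,187)]))"
```

```text
[[ 534.99919696 -252.5371428    70.        ]]
t 2.97 pos [ 541.9 -233.1  229.6] yawx -14.7 az -23.3 j7 -1.46 tilt 0.4
tool delta mm [ -2.6  20.2 129.7] rotopts(world deg, units) [(np.float64(0.1), [0.03, -0.06, -0.02]), (np.float64(-179.9), [-0.09, -0.05, 29.98])] F [0.34 0.1  0.37] op 1.0
tri label [[ 530.86888464 -252.76708586   67.0396155 ]]
```

View pics/w1c.png

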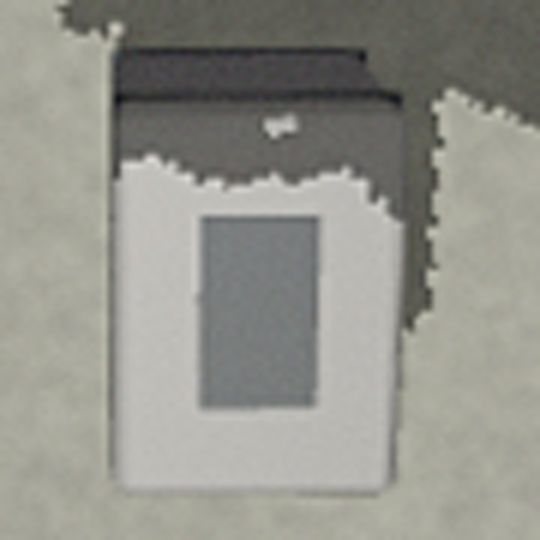

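Call:
play_rows(
  rows=[
    {"dx": -0.004,"dy": 0.02,"dz": 0,"rx": 0,"ry": 0,"rz": 0,"jaw": -1},
    {"dx": 0,"dy": 0,"dz": 0.04,"rx": 0,"ry": 0,"rz": 0,"jaw": -1},
    {"dx": 0,"dy": 0,"dz": 0.04,"rx": 0,"ry": 0,"rz": 0,"jaw": -1},
    {"dx": 0,"dy": 0,"dz": 0.03,"rx": 0,"ry": 0,"rz": 0,"jaw": -1},
    {"dx": 0,"dy": 0,"dz": 0,"rx": 0,"ry": 0,"rz": 0,"jaw": -1},
  ],
)

```text
time_s: 3.38
position: [536.4, -254.9, 120.1]
ee_rot: [3.113, -0.376, 0.025]
wrist_force: [-0.7, 1.4, -0.5]
opening: 1.002
```

```bash
python3 -c "
from m import *
p=get_image('wrist');save(p,'w2.png');np.save('pics/w2.npy',p,allow_pickle=True)
plan(533,-252.5,26,-14.6)
print(proj(p,[533,-252.5,70]))"
```

```text
t 3.43 pos [ 537.1 -255.5  122.4] yawx -13.8 az -25.4 j7 -1.4 tilt 1.09
tool delta mm [-6.5 -2.4 96.3] rotopts(world deg, units) [(np.float64(-0.8), [0.04, -0.18, 0.13]), (np.float64(179.2), [0.28, 0.06, -29.87])] F [-0.31 -0.64  0.75] op 0.996
[[317.08041298 235.66535319]]
```

View pics/w2.png

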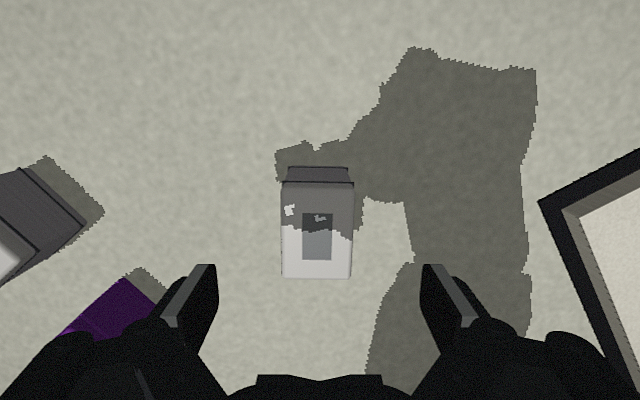

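Call:
play_rows(
  rows=[
    {"dx": -0.005,"dy": -0.0025,"dz": 0.02,"rx": 0,"ry": -0.15,"rz": 0.1,"jaw": -1},
    {"dx": 0,"dy": 0,"dz": 0.03,"rx": 0,"ry": 0,"rz": 0,"jaw": -1},
    {"dx": 0,"dy": 0,"dz": 0.03,"rx": 0,"ry": 0,"rz": 0,"jaw": -1},
    {"dx": 0,"dy": 0,"dz": 0.01,"rx": 0,"ry": 0,"rz": 0,"jaw": -1},
    {"dx": 0,"dy": 0,"dz": 0,"rx": 0,"ry": 0,"rz": 0,"jaw": -1},
  ],
)

```text
time_s: 3.85
position: [539.2, -255.9, 39.2]
ee_rot: [3.111, -0.385, 0.022]
wrist_force: [-0.9, 0.4, 1.2]
opening: 0.999
```

```bash
python3 -c "
from m import *
plan(534.5,-252.5,26,-14.6)
"
```

```text
t 3.85 pos [ 539.2 -255.9   39.2] yawx -14.1 az -25.4 j7 -1.39 tilt 0.88
tool delta mm [-5.5 -2.2 13.1] rotopts(world deg, units) [(np.float64(-0.5), [0.05, -0.14, 0.08]), (np.float64(179.5), [0.22, 0.07, -29.92])] F [-0.93  0.37  1.17] op 0.999
```

Call:
play_rows(
  rows=[
    {"dx": -0.006,"dy": -0.002,"dz": 0.006,"rx": 0,"ry": -0.2,"rz": 0.08,"jaw": -1},
    {"dx": 0,"dy": 0,"dz": 0.006,"rx": 0,"ry": 0,"rz": 0,"jaw": -1},
    {"dx": 0,"dy": 0,"dz": 0,"rx": 0,"ry": 0,"rz": 0,"jaw": -1},
  ],
)

```text
time_s: 4.1
position: [535.7, -253.6, 31.2]
ee_rot: [3.111, -0.398, -0.006]
wrist_force: [0.3, 0.4, -0.8]
opening: 1.001
```

```bash
python3 -c "
from m import *
plan(534.5,-252.5,26,-14.6)
"
```

```text
t 4.1 pos [ 535.7 -253.6   31.2] yawx -14.6 az -25.3 j7 -1.4 tilt 0.35
tool delta mm [-1.4 -0.7  5.2] rotopts(world deg, units) [(np.float64(-0.0), [0.05, 0.03, 0.0]), (np.float64(180.0), [-0.05, 0.08, -30.0])] F [ 0.33  0.39 -0.81] op 1.001
```

Call:
play_rows(
  newtons=50,
  rows=[
    {"dx": -0.0015,"dy": -0.0008,"dz": 0.005,"rx": 0,"ry": 0,"rz": 0,"jaw": -1},
    {"dx": 0,"dy": 0,"dz": 0,"rx": 0,"ry": 0,"rz": 0,"jaw": -1},
    {"dx": 0,"dy": 0,"dz": 0,"rx": 0,"ry": 0,"rz": 0,"jaw": 1},
    {"dx": 0,"dy": 0,"dz": 0,"rx": 0,"ry": 0,"rz": 0,"jaw": 1},
    {"dx": 0,"dy": 0,"dz": 0,"rx": 0,"ry": 0,"rz": 0,"jaw": 1},
    {"dx": 0,"dy": 0,"dz": 0,"rx": 0,"ry": 0,"rz": 0,"jaw": 1},
    {"dx": 0,"dy": 0,"dz": 0,"rx": 0,"ry": 0,"rz": 0,"jaw": 1},
    {"dx": 0,"dy": 0,"dz": 0,"rx": 0,"ry": 0,"rz": 0,"jaw": 1},
  ],
)

```text
time_s: 4.77
position: [536.0, -252.8, 29.4]
ee_rot: [3.111, -0.397, 0.002]
wrist_force: [0.8, 0.2, -0.9]
opening: 0.512
```

```bash
python3 -c "
from m import *
for i in range(4):
  plan(534.5,-252.5,26,-14.6)
  p=get_image('wrist')
save(p,'w3.png')
"
```

```text
t 4.77 pos [ 536.  -252.8   29.4] yawx -14.6 az -25.2 j7 -1.4 tilt 0.34
tool delta mm [-1.6  0.1  3.4] rotopts(world deg, units) [(np.float64(-0.0), [0.05, -0.02, 0.01]), (np.float64(180.0), [0.03, 0.08, -29.99])] F [ 0.76  0.23 -0.85] op 0.512
t 4.82 pos [ 536.  -252.8   29.4] yawx -14.6 az -25.2 j7 -1.4 tilt 0.34
tool delta mm [-1.6  0.1  3.4] rotopts(world deg, units) [(np.float64(-0.0), [0.05, -0.02, 0.01]), (np.float64(180.0), [0.03, 0.08, -29.99])] F [-0.29 -0.11  0.23] op 0.509
t 4.87 pos [ 536.  -252.8   29.3] yawx -14.6 az -25.2 j7 -1.4 tilt 0.34
tool delta mm [-1.6  0.1  3.3] rotopts(world deg, units) [(np.float64(-0.0), [0.05, -0.02, 0.01]), (np.float64(180.0), [0.02, 0.08, -29.99])] F [ 0.02  0.18 -0.81] op 0.506
t 4.92 pos [ 536.  -252.8   29.3] yawx -14.6 az -25.2 j7 -1.4 tilt 0.34
tool delta mm [-1.6  0.1  3.3] rotopts(world deg, units) [(np.float64(-0.0), [0.05, -0.02, 0.01]), (np.float64(180.0), [0.02, 0.08, -29.99])] F [-0.16 -0.31 -0.41] op 0.511
```

View pics/w3.png

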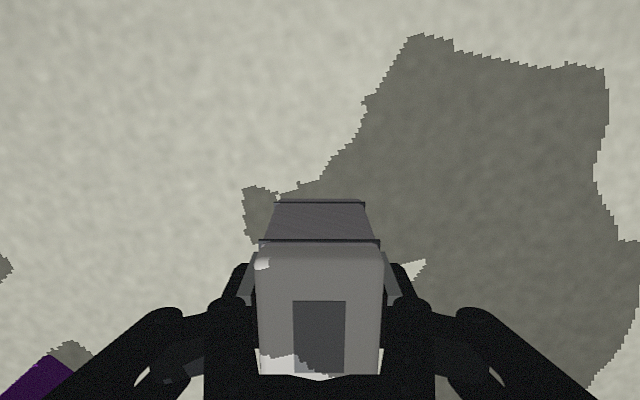

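The fingers hold the cartridge at 43 mm opening, and the lid sits centred between the pads at about (318,300). Now I'll lift it and average the force.

Call:
play_rows(
  rows=[
    {"dx": 0,"dy": 0,"dz": -0.005,"rx": 0,"ry": 0,"rz": 0,"jaw": 1},
    {"dx": 0,"dy": 0,"dz": -0.015,"rx": 0,"ry": 0,"rz": 0,"jaw": 1},
    {"dx": 0,"dy": 0,"dz": -0.02,"rx": 0,"ry": 0,"rz": 0,"jaw": 1},
    {"dx": 0,"dy": 0,"dz": -0.015,"rx": 0,"ry": 0,"rz": 0,"jaw": 1},
    {"dx": 0,"dy": 0,"dz": 0,"rx": 0,"ry": 0,"rz": 0,"jaw": 1},
    {"dx": 0,"dy": 0,"dz": 0,"rx": 0,"ry": 0,"rz": 0,"jaw": 1},
  ],
)

```text
time_s: 5.47
position: [533.5, -251.4, 84.7]
ee_rot: [3.112, -0.397, -0.009]
wrist_force: [0.2, -0.3, -4.5]
opening: 0.51
```

```bash
python3 -c "
from m import *
F=[]
for i in range(16):
  p=get_image('wrist'); F.append(env.read_state()['wrist_force'])
F=np.array(F);print(F.mean(0),F.std(0));print(F[:,2].round(1))
plan(536,-252.8,29.3,-14.6)
save(p,'w4.png')
"
```

```text
[-0.0138568   0.14115643 -4.10993706] [0.51096985 0.41066603 0.35800807]
[-3.8 -4.3 -4.3 -4.3 -4.6 -3.8 -3.7 -4.5 -4.3 -3.9 -4.1 -3.4 -3.9 -4.5
 -4.6 -3.8]
t 6.27 pos [ 533.6 -251.5   84.5] yawx -14.5 az -25.2 j7 -1.41 tilt 0.42
tool delta mm [ 3.   0.4 55.1] rotopts(world deg, units) [(np.float64(-0.1), [0.05, 0.05, 0.01]), (np.float64(179.9), [-0.08, 0.07, -29.99])] F [ 0.41 -0.79 -3.85] op 0.51
```

View pics/w4.png

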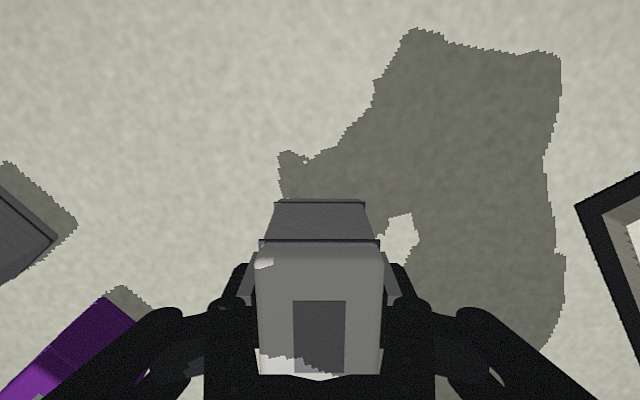

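B reads about 4.1 N (0.42 kg). I'll set it back gently where it stood, then weigh A.

Call:
play_rows(
  rows=[
    {"dx": 0.001,"dy": 0,"dz": 0.015,"rx": 0,"ry": 0,"rz": 0,"jaw": 1},
    {"dx": 0.001,"dy": 0,"dz": 0.02,"rx": 0,"ry": 0,"rz": 0,"jaw": 1},
    {"dx": 0,"dy": 0,"dz": 0.008,"rx": 0,"ry": 0,"rz": 0,"jaw": 1},
    {"dx": 0,"dy": 0,"dz": 0.002,"rx": 0,"ry": 0,"rz": 0,"jaw": 1},
    {"dx": 0,"dy": 0,"dz": 0,"rx": 0,"ry": 0,"rz": 0,"jaw": 1},
  ],
)

```text
time_s: 6.68
position: [536.4, -252.6, 39.3]
ee_rot: [3.112, -0.397, -0.005]
wrist_force: [-0.2, 0.3, -4.5]
opening: 0.512
```

```bash
python3 -c "
from m import *
plan(536,-252.8,29.3,-14.6)
"
```

```text
t 6.68 pos [ 536.4 -252.6   39.3] yawx -14.6 az -25.2 j7 -1.4 tilt 0.33
tool delta mm [-0.3  0.2 10. ] rotopts(world deg, units) [(np.float64(-0.0), [0.05, 0.03, 0.01]), (np.float64(180.0), [-0.04, 0.08, -29.99])] F [-0.17  0.28 -4.46] op 0.512
```

Call:
play_rows(
  rows=[
    {"dx": 0,"dy": 0,"dz": 0.006,"rx": 0,"ry": 0,"rz": 0,"jaw": 1},
    {"dx": 0,"dy": 0,"dz": 0.002,"rx": 0,"ry": 0,"rz": 0,"jaw": 1},
    {"dx": 0,"dy": 0,"dz": 0.001,"rx": 0,"ry": 0,"rz": 0,"jaw": 1},
    {"dx": 0,"dy": 0,"dz": 0.001,"rx": 0,"ry": 0,"rz": 0,"jaw": 1},
    {"dx": 0,"dy": 0,"dz": 0,"rx": 0,"ry": 0,"rz": 0,"jaw": 1},
  ],
)

```text
time_s: 7.1
position: [537.1, -253.1, 30.4]
ee_rot: [3.111, -0.397, -0.002]
wrist_force: [0.3, -1.2, -4.8]
opening: 0.509
```

```bash
python3 -c "
from m import *
plan(536,-252.8,29.3,-14.6)
"
```

```text
t 7.1 pos [ 537.1 -253.1   30.4] yawx -14.6 az -25.2 j7 -1.4 tilt 0.31
tool delta mm [-1.2  0.   1.1] rotopts(world deg, units) [(np.float64(-0.0), [0.05, 0.01, 0.01]), (np.float64(180.0), [-0.01, 0.08, -29.99])] F [ 0.27 -1.23 -4.76] op 0.509
```

Call:
play_rows(
  rows=[
    {"dx": -0.0012,"dy": 0,"dz": 0.0012,"rx": 0,"ry": 0,"rz": 0,"jaw": 1},
    {"dx": 0,"dy": 0,"dz": 0.0005,"rx": 0,"ry": 0,"rz": 0,"jaw": 1},
    {"dx": 0,"dy": 0,"dz": 0.0005,"rx": 0,"ry": 0,"rz": 0,"jaw": 1},
    {"dx": 0,"dy": 0,"dz": 0,"rx": 0,"ry": 0,"rz": 0,"jaw": 1},
  ],
)

```text
time_s: 7.43
position: [536.2, -252.9, 29.5]
ee_rot: [3.111, -0.397, 0.0]
wrist_force: [0.3, 0.1, -4.4]
opening: 0.508
```

```bash
python3 -c "
from m import *
plan(536,-252.8,29.3,-14.6)
"
```

```text
t 7.43 pos [ 536.2 -252.9   29.5] yawx -14.6 az -25.3 j7 -1.4 tilt 0.32
tool delta mm [-0.3 -0.1  0.2] rotopts(world deg, units) [(np.float64(-0.0), [0.05, -0.01, 0.01]), (np.float64(180.0), [0.01, 0.08, -29.99])] F [ 0.25  0.09 -4.44] op 0.508
```

Call:
play_rows(
  rows=[
    {"dx": 0,"dy": 0,"dz": 0.0008,"rx": 0,"ry": 0,"rz": 0,"jaw": 1},
    {"dx": 0,"dy": 0,"dz": 0.0008,"rx": 0,"ry": 0,"rz": 0,"jaw": 1},
  ],
)

```text
time_s: 7.6
position: [536.4, -253.0, 29.3]
ee_rot: [3.111, -0.398, 0.002]
wrist_force: [-3.4, 2.0, 13.7]
opening: 0.512
```

```bash
python3 -c "
from m import *
plan(536,-252.8,29.3,-14.6)
"
```

```text
t 7.6 pos [ 536.4 -253.    29.3] yawx -14.6 az -25.3 j7 -1.4 tilt 0.33
tool delta mm [-0.4 -0.1 -0. ] rotopts(world deg, units) [(np.float64(-0.0), [0.05, -0.02, 0.0]), (np.float64(180.0), [0.03, 0.08, -30.0])] F [-3.36  2.03 13.65] op 0.512
```

Call:
play_rows(
  rows=[
    {"dx": 0,"dy": 0,"dz": 0,"rx": 0,"ry": 0,"rz": 0,"jaw": -1},
    {"dx": 0,"dy": 0,"dz": 0,"rx": 0,"ry": 0,"rz": 0,"jaw": -1},
    {"dx": 0,"dy": 0,"dz": 0,"rx": 0,"ry": 0,"rz": 0,"jaw": -1},
    {"dx": 0,"dy": 0,"dz": 0,"rx": 0,"ry": 0,"rz": 0,"jaw": -1},
    {"dx": 0,"dy": 0,"dz": -0.02,"rx": 0,"ry": 0,"rz": 0,"jaw": -1},
    {"dx": 0,"dy": 0,"dz": -0.035,"rx": 0,"ry": 0,"rz": 0,"jaw": -1},
    {"dx": 0,"dy": 0,"dz": -0.04,"rx": 0,"ry": 0,"rz": 0,"jaw": -1},
    {"dx": 0,"dy": 0,"dz": -0.04,"rx": 0,"ry": 0,"rz": 0,"jaw": -1},
    {"dx": 0,"dy": 0,"dz": -0.04,"rx": 0,"ry": 0,"rz": 0,"jaw": -1},
  ],
)

```text
time_s: 8.35
position: [533.4, -250.7, 202.0]
ee_rot: [3.114, -0.398, -0.02]
wrist_force: [0.8, 1.3, -0.1]
opening: 1.001
```

```bash
python3 -c "
from m import *
plan(577,-40,200,25.5)
p=get_image('wrist');save(p,'w5.png')
"
```

```text
t 8.35 pos [ 533.4 -250.7  202. ] yawx -14.6 az -25.2 j7 -1.42 tilt 0.73
tool delta mm [ -10.8 -214.9    1.2] rotopts(world deg, units) [(np.float64(40.1), [-0.0, 0.13, -6.68]), (np.float64(-139.9), [0.16, 0.0, 23.32])] F [ 0.76  1.27 -0.05] op 1.001
```

View pics/w5.png

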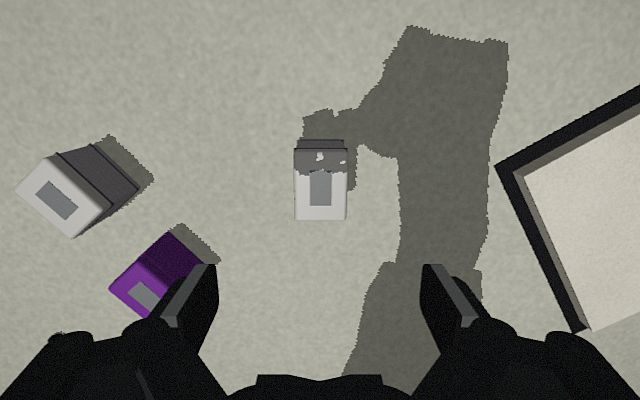

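B stands upright again at (321,184). Now to A.

Call:
play_rows(
  rows=[
    {"dx": -0.002,"dy": -0.041,"dz": 0,"rx": 0,"ry": 0,"rz": 0,"jaw": -1},
    {"dx": -0.002,"dy": -0.041,"dz": 0,"rx": 0,"ry": 0,"rz": 0,"jaw": -1},
    {"dx": -0.002,"dy": -0.041,"dz": 0,"rx": 0,"ry": 0,"rz": 0,"jaw": -1},
    {"dx": -0.002,"dy": -0.041,"dz": 0,"rx": 0,"ry": 0,"rz": -0.9,"jaw": -1},
    {"dx": 0,"dy": -0.03,"dz": 0,"rx": 0,"ry": 0,"rz": -1,"jaw": -1},
    {"dx": 0,"dy": 0,"dz": 0,"rx": 0,"ry": 0,"rz": -1,"jaw": -1},
    {"dx": 0,"dy": 0,"dz": 0,"rx": 0,"ry": 0,"rz": -1,"jaw": -1},
    {"dx": 0,"dy": 0,"dz": 0,"rx": 0,"ry": 0,"rz": -1,"jaw": -1},
    {"dx": 0,"dy": 0,"dz": 0,"rx": 0,"ry": 0,"rz": -1,"jaw": -1},
    {"dx": 0,"dy": 0,"dz": 0,"rx": 0,"ry": 0,"rz": 0,"jaw": -1},
  ],
)

```text
time_s: 9.23
position: [581.2, -54.1, 215.7]
ee_rot: [3.072, 0.607, 0.019]
wrist_force: [-0.2, -0.4, -0.2]
opening: 0.999
```

```bash
python3 -c "
from m import *
plan(577,-40,120,25.5)
p=get_image('wrist');save(p,'w6.png');np.save('pics/w6.npy',p,allow_pickle=True);print(proj(p,[577,-40,70]))
"
```

```text
t 9.23 pos [581.2 -54.1 215.7] yawx 22.4 az -5.3 j7 -1.25 tilt 0.91
tool delta mm [  0.6 -15.9  95.5] rotopts(world deg, units) [(np.float64(3.1), [0.12, -0.09, -0.53]), (np.float64(-176.9), [-0.14, -0.19, 29.47])] F [-0.2  -0.37 -0.17] op 0.999
[[299.00386075 185.31330796]]
```

View pics/w6.png

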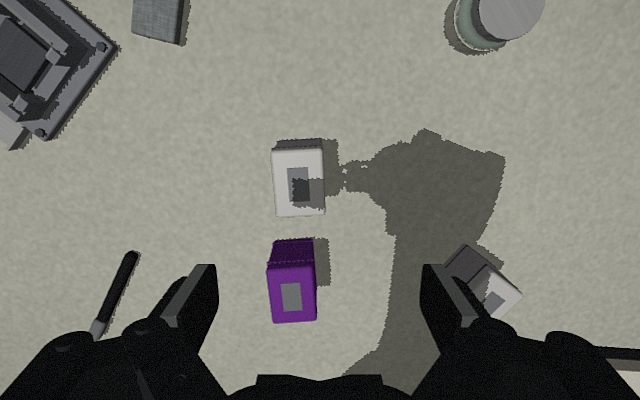

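A's lid has corners at about (272,149), (323,147), (325,214) and (276,217). It is 3 px up-image from the prediction and turned about 3°. The purple decoy is behind it at (291,283).

```bash
python3 -c "
from m import *
p=np.load('pics/w6.npy',allow_pickle=True).item()
X=onplane(p,[(272,149),(323,147),(325,214),(276,217)],70);print(X.mean(0));d=X-np.roll(X,-1,0);print(np.linalg.norm(d,axis=1),np.degrees(np.arctan2(d[:,1],d[:,0])))
plan(X[:,0].mean(),X[:,1].mean(),110,25.3)
"
```

```text
[579.1196616  -39.20378056  70.        ]
[42.24986291 58.89140898 43.13014644 59.89756083] [ 114.4655195    24.24110319  -64.21055634 -156.58621857]
t 9.28 pos [581.2 -54.3 215.6] yawx 22.0 az -5.3 j7 -1.26 tilt 0.91
tool delta mm [  2.7 -16.1 105.5] rotopts(world deg, units) [(np.float64(3.3), [0.12, -0.09, -0.55]), (np.float64(-176.7), [-0.14, -0.19, 29.45])] F [-0.16 -0.86 -0.38] op 0.996
```

Call:
play_rows(
  rows=[
    {"dx": 0.003,"dy": -0.017,"dz": 0,"rx": 0.12,"ry": -0.1,"rz": -0.45,"jaw": -1},
    {"dx": 0,"dy": 0,"dz": 0.035,"rx": 0,"ry": 0,"rz": 0,"jaw": -1},
    {"dx": 0,"dy": 0,"dz": 0.04,"rx": 0,"ry": 0,"rz": 0,"jaw": -1},
    {"dx": 0,"dy": 0,"dz": 0.02,"rx": 0,"ry": 0,"rz": 0,"jaw": -1},
    {"dx": 0,"dy": 0,"dz": 0,"rx": 0,"ry": 0,"rz": 0,"jaw": -1},
    {"dx": 0,"dy": 0,"dz": 0,"rx": 0,"ry": 0,"rz": 0,"jaw": -1},
  ],
)

```text
time_s: 9.78
position: [579.0, -33.6, 119.4]
ee_rot: [-3.071, -0.655, -0.003]
wrist_force: [-0.5, 0.8, 0.1]
opening: 1.002
```

```bash
python3 -c "
from m import *
plan(578.5,-39.5,29,24.6)
"
```

```text
t 9.78 pos [579.  -33.6 119.4] yawx 24.1 az -3.3 j7 -1.28 tilt 0.15
tool delta mm [-3.1  5.3 90.4] rotopts(world deg, units) [(np.float64(0.5), [-0.01, -0.02, -0.09]), (np.float64(-179.5), [-0.04, 0.02, 29.91])] F [-0.53  0.8   0.09] op 1.002
```

Call:
play_rows(
  rows=[
    {"dx": -0.003,"dy": 0.005,"dz": 0,"rx": 0,"ry": 0,"rz": -0.1,"jaw": -1},
    {"dx": 0,"dy": 0,"dz": 0.03,"rx": 0,"ry": 0,"rz": 0,"jaw": -1},
    {"dx": 0,"dy": 0,"dz": 0.03,"rx": 0,"ry": 0,"rz": 0,"jaw": -1},
    {"dx": 0,"dy": 0,"dz": 0.02,"rx": 0,"ry": 0,"rz": 0,"jaw": -1},
    {"dx": 0,"dy": 0,"dz": 0.003,"rx": 0,"ry": 0,"rz": 0,"jaw": -1},
    {"dx": 0,"dy": 0,"dz": 0,"rx": 0,"ry": 0,"rz": 0,"jaw": -1},
  ],
)

```text
time_s: 10.28
position: [584.9, -40.5, 43.2]
ee_rot: [3.067, 0.669, 0.024]
wrist_force: [1.0, -0.8, 0.8]
opening: 1.001
```

```bash
python3 -c "
from m import *
plan(578.5,-39.5,29,24.6)
"
```

```text
t 10.28 pos [584.9 -40.5  43.2] yawx 24.6 az -4.0 j7 -1.28 tilt 0.88
tool delta mm [-5.6 -3.6 14.1] rotopts(world deg, units) [(np.float64(-0.0), [0.05, -0.14, 0.0]), (np.float64(180.0), [0.22, 0.08, -30.0])] F [ 0.98 -0.82  0.8 ] op 1.001
```

Call:
play_rows(
  rows=[
    {"dx": -0.006,"dy": -0.003,"dz": 0.004,"rx": 0.05,"ry": -0.2,"rz": 0,"jaw": -1},
    {"dx": 0,"dy": 0,"dz": 0.007,"rx": 0,"ry": 0,"rz": 0,"jaw": -1},
    {"dx": 0,"dy": 0,"dz": 0.003,"rx": 0,"ry": 0,"rz": 0,"jaw": -1},
    {"dx": 0,"dy": 0,"dz": 0,"rx": 0,"ry": 0,"rz": 0,"jaw": -1},
  ],
)

```text
time_s: 10.62
position: [580.4, -41.0, 33.5]
ee_rot: [3.067, 0.668, -0.003]
wrist_force: [-0.2, -0.4, 0.2]
opening: 0.999
```

```bash
python3 -c "
from m import *
plan(578.5,-39.5,29,24.6)
F=[]
for i in range(6):
  p=get_image('wrist'); F.append(env.read_state()['wrist_force'])
F=np.array(F);print(F.mean(0))
"
```

```text
t 10.62 pos [580.4 -41.   33.5] yawx 24.6 az -4.0 j7 -1.28 tilt 0.2
tool delta mm [-1.1 -2.1  4.5] rotopts(world deg, units) [(np.float64(0.0), [0.02, 0.02, -0.01]), (np.float64(-180.0), [0.04, -0.04, 29.99])] F [-0.25 -0.38  0.16] op 0.999
[-0.05998202  0.03735735  0.17832459]
```

Call:
play_rows(
  newtons=50,
  rows=[
    {"dx": -0.001,"dy": -0.0022,"dz": 0.005,"rx": 0,"ry": 0,"rz": 0,"jaw": -1},
    {"dx": 0,"dy": 0,"dz": 0,"rx": 0,"ry": 0,"rz": 0,"jaw": -1},
    {"dx": 0,"dy": 0,"dz": 0,"rx": 0,"ry": 0,"rz": 0,"jaw": 1},
    {"dx": 0,"dy": 0,"dz": 0,"rx": 0,"ry": 0,"rz": 0,"jaw": 1},
    {"dx": 0,"dy": 0,"dz": 0,"rx": 0,"ry": 0,"rz": 0,"jaw": 1},
    {"dx": 0,"dy": 0,"dz": 0,"rx": 0,"ry": 0,"rz": 0,"jaw": 1},
    {"dx": 0,"dy": 0,"dz": 0,"rx": 0,"ry": 0,"rz": 0,"jaw": 1},
    {"dx": 0,"dy": 0,"dz": 0,"rx": 0,"ry": 0,"rz": 0,"jaw": 1},
  ],
)

```text
time_s: 11.58
position: [578.1, -39.1, 28.0]
ee_rot: [3.067, 0.668, -0.004]
wrist_force: [-0.2, 1.0, -0.3]
opening: 0.511
```

```bash
python3 -c "
from m import *
plan(578.5,-39.5,29,24.6)
"
```

```text
t 11.58 pos [578.1 -39.1  28. ] yawx 24.6 az -3.9 j7 -1.29 tilt 0.21
tool delta mm [ 0.2  0.6 -1. ] rotopts(world deg, units) [(np.float64(0.0), [0.02, 0.03, -0.0]), (np.float64(-180.0), [0.04, -0.03, 30.0])] F [-0.18  0.97 -0.28] op 0.511
```

Gripped at (578.1, −39.1, 28.0). Lifting.

Call:
play_rows(
  rows=[
    {"dx": 0,"dy": 0,"dz": -0.005,"rx": 0,"ry": 0,"rz": 0,"jaw": 1},
    {"dx": 0,"dy": 0,"dz": -0.015,"rx": 0,"ry": 0,"rz": 0,"jaw": 1},
    {"dx": 0,"dy": 0,"dz": -0.02,"rx": 0,"ry": 0,"rz": 0,"jaw": 1},
    {"dx": 0,"dy": 0,"dz": -0.01,"rx": 0,"ry": 0,"rz": 0,"jaw": 1},
    {"dx": 0,"dy": 0,"dz": 0,"rx": 0,"ry": 0,"rz": 0,"jaw": 1},
    {"dx": 0,"dy": 0,"dz": 0,"rx": 0,"ry": 0,"rz": 0,"jaw": 1},
  ],
)

```text
time_s: 12.08
position: [577.3, -39.0, 79.7]
ee_rot: [3.068, 0.668, -0.007]
wrist_force: [0.2, 0.7, -2.0]
opening: 0.504
```

```bash
python3 -c "
from m import *
F=[]
for i in range(16):
  p=get_image('wrist'); F.append(env.read_state()['wrist_force'])
F=np.array(F);print(F.mean(0),F.std(0))
plan(578.1,-39.1,28,24.6)
"
```

```text
[-0.04467024 -0.09917012 -1.24959975] [0.53899385 0.38940438 0.34327505]
t 12.88 pos [577.  -39.   79.3] yawx 24.6 az -3.9 j7 -1.28 tilt 0.35
tool delta mm [ 1.2  0.5 51.3] rotopts(world deg, units) [(np.float64(0.0), [0.01, 0.06, -0.01]), (np.float64(-180.0), [0.09, -0.01, 29.99])] F [ 0.81 -0.18 -0.45] op 0.51
```

A reads 1.25 N (0.13 kg) against 4.1 N for B, so B is the full one. I'll set A back gently.

Call:
play_rows(
  rows=[
    {"dx": 0.0005,"dy": 0,"dz": 0.015,"rx": 0,"ry": 0,"rz": 0,"jaw": 1},
    {"dx": 0.0005,"dy": 0,"dz": 0.02,"rx": 0,"ry": 0,"rz": 0,"jaw": 1},
    {"dx": 0,"dy": 0,"dz": 0.01,"rx": 0,"ry": 0,"rz": 0,"jaw": 1},
    {"dx": 0,"dy": 0,"dz": 0.003,"rx": 0,"ry": 0,"rz": 0,"jaw": 1},
    {"dx": 0,"dy": 0,"dz": 0,"rx": 0,"ry": 0,"rz": 0,"jaw": 1},
  ],
)

```text
time_s: 13.3
position: [578.9, -38.8, 30.8]
ee_rot: [3.067, 0.668, -0.005]
wrist_force: [-0.9, 0.4, -2.6]
opening: 0.508
```

```bash
python3 -c "
from m import *
plan(578.1,-39.1,28,24.6)
"
```

```text
t 13.3 pos [578.9 -38.8  30.8] yawx 24.6 az -3.8 j7 -1.29 tilt 0.23
tool delta mm [-0.9 -0.1  2.8] rotopts(world deg, units) [(np.float64(0.0), [0.02, 0.03, -0.01]), (np.float64(-180.0), [0.05, -0.03, 29.99])] F [-0.88  0.4  -2.57] op 0.508
```

Call:
play_rows(
  rows=[
    {"dx": -0.0009,"dy": 0,"dz": 0.002,"rx": 0,"ry": 0,"rz": 0,"jaw": 1},
    {"dx": 0,"dy": 0,"dz": 0.0007,"rx": 0,"ry": 0,"rz": 0,"jaw": 1},
    {"dx": 0,"dy": 0,"dz": 0.0006,"rx": 0,"ry": 0,"rz": 0,"jaw": 1},
    {"dx": 0,"dy": 0,"dz": 0,"rx": 0,"ry": 0,"rz": 0,"jaw": 1},
  ],
)

```text
time_s: 13.63
position: [578.6, -39.3, 28.7]
ee_rot: [3.067, 0.667, -0.003]
wrist_force: [0.2, 0.5, -1.9]
opening: 0.512
```

```bash
python3 -c "
from m import *
plan(578.1,-39.1,28,24.6)
"
```

```text
t 13.63 pos [578.6 -39.3  28.7] yawx 24.6 az -3.9 j7 -1.29 tilt 0.2
tool delta mm [-0.4 -0.4  0.7] rotopts(world deg, units) [(np.float64(0.0), [0.02, 0.02, -0.01]), (np.float64(-180.0), [0.04, -0.04, 29.99])] F [ 0.23  0.52 -1.95] op 0.512
```

Call:
play_rows(
  rows=[
    {"dx": 0,"dy": 0,"dz": 0.0007,"rx": 0,"ry": 0,"rz": 0,"jaw": 1},
    {"dx": 0,"dy": 0,"dz": 0.0005,"rx": 0,"ry": 0,"rz": 0,"jaw": 1},
  ],
)

```text
time_s: 13.8
position: [579.1, -39.3, 28.4]
ee_rot: [3.067, 0.667, -0.001]
wrist_force: [-0.2, 1.2, -1.5]
opening: 0.509
```

```bash
python3 -c "
from m import *
plan(578.1,-39.1,28,24.6)
"
```

```text
t 13.8 pos [579.1 -39.3  28.4] yawx 24.5 az -3.9 j7 -1.29 tilt 0.19
tool delta mm [-0.8 -0.6  0.4] rotopts(world deg, units) [(np.float64(0.1), [0.03, 0.01, -0.01]), (np.float64(-179.9), [0.02, -0.05, 29.99])] F [-0.19  1.19 -1.53] op 0.509
```

Call:
play_rows(
  rows=[
    {"dx": -0.0008,"dy": -0.0003,"dz": 0.0007,"rx": 0,"ry": 0,"rz": 0,"jaw": 1},
    {"dx": 0,"dy": 0,"dz": 0.0004,"rx": 0,"ry": 0,"rz": 0,"jaw": 1},
  ],
)

```text
time_s: 13.97
position: [578.8, -39.4, 28.0]
ee_rot: [3.066, 0.667, 0.002]
wrist_force: [-1.0, 0.9, 5.7]
opening: 0.509
```

```bash
python3 -c "
from m import *
plan(578.1,-39.1,28,24.6)
"
```

```text
t 13.97 pos [578.8 -39.4  28. ] yawx 24.5 az -3.9 j7 -1.29 tilt 0.21
tool delta mm [-0.5 -0.6 -0. ] rotopts(world deg, units) [(np.float64(0.1), [0.04, -0.0, -0.01]), (np.float64(-179.9), [-0.0, -0.06, 29.99])] F [-0.95  0.89  5.7 ] op 0.509
```

Call:
play_rows(
  rows=[
    {"dx": 0,"dy": 0,"dz": 0,"rx": 0,"ry": 0,"rz": 0,"jaw": -1},
    {"dx": 0,"dy": 0,"dz": 0,"rx": 0,"ry": 0,"rz": 0,"jaw": -1},
    {"dx": 0,"dy": 0,"dz": 0,"rx": 0,"ry": 0,"rz": 0,"jaw": -1},
    {"dx": 0,"dy": 0,"dz": 0,"rx": 0,"ry": 0,"rz": 0,"jaw": -1},
    {"dx": 0,"dy": 0,"dz": -0.02,"rx": 0,"ry": 0,"rz": 0,"jaw": -1},
    {"dx": 0,"dy": 0,"dz": -0.035,"rx": 0,"ry": 0,"rz": 0,"jaw": -1},
    {"dx": 0,"dy": 0,"dz": -0.04,"rx": 0,"ry": 0,"rz": 0,"jaw": -1},
    {"dx": 0,"dy": 0,"dz": -0.04,"rx": 0,"ry": 0,"rz": 0,"jaw": -1},
    {"dx": 0,"dy": 0,"dz": -0.04,"rx": 0,"ry": 0,"rz": 0,"jaw": -1},
  ],
)

```text
time_s: 14.72
position: [573.9, -38.4, 200.2]
ee_rot: [-3.069, -0.669, 0.026]
wrist_force: [1.5, -0.5, -0.2]
opening: 0.999
```

```bash
python3 -c "
from m import *
plan(579,227,200,-21.5)
p=get_image('wrist');save(p,'w7.png')
"
```

```text
t 14.72 pos [573.9 -38.4 200.2] yawx 24.6 az -3.8 j7 -1.25 tilt 0.94
tool delta mm [ 115.2 -239.2   -0.7] rotopts(world deg, units) [(np.float64(-46.1), [0.03, 0.16, 7.69]), (np.float64(133.9), [-0.2, 0.03, -22.31])] F [ 1.52 -0.53 -0.18] op 0.999
```

View pics/w7.png

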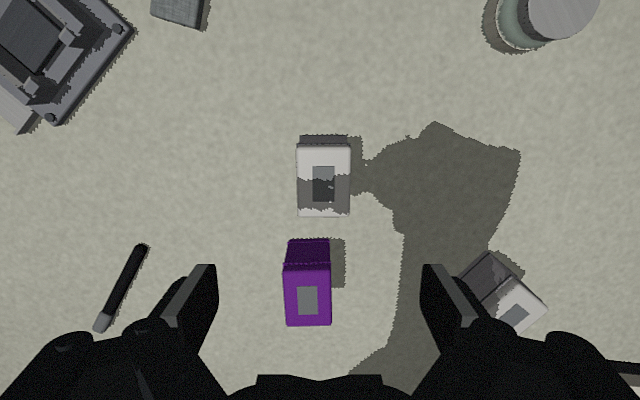

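A stands upright where it was. Next I'll look straight down into the dispenser's well.

Call:
play_rows(
  rows=[
    {"dx": 0.0165,"dy": -0.0345,"dz": 0,"rx": 0,"ry": 0,"rz": 0,"jaw": -1},
    {"dx": 0.0165,"dy": -0.0345,"dz": 0,"rx": 0,"ry": 0,"rz": 0,"jaw": -1},
    {"dx": 0.0165,"dy": -0.0345,"dz": 0,"rx": 0,"ry": 0,"rz": 0,"jaw": -1},
    {"dx": 0.0165,"dy": -0.0345,"dz": 0,"rx": 0,"ry": 0,"rz": 0,"jaw": -1},
    {"dx": 0.0165,"dy": -0.0345,"dz": 0,"rx": 0,"ry": 0,"rz": 0,"jaw": -1},
    {"dx": 0.0165,"dy": -0.0345,"dz": 0,"rx": 0,"ry": 0,"rz": 0,"jaw": -1},
    {"dx": 0.013,"dy": -0.027,"dz": 0,"rx": 0,"ry": 0,"rz": 0,"jaw": -1},
    {"dx": 0,"dy": 0,"dz": 0,"rx": 0,"ry": 0,"rz": 1,"jaw": -1},
    {"dx": 0,"dy": 0,"dz": 0,"rx": 0,"ry": 0,"rz": 1,"jaw": -1},
    {"dx": 0,"dy": 0,"dz": 0,"rx": 0,"ry": 0,"rz": 1,"jaw": -1},
  ],
)

```text
time_s: 15.6
position: [585.7, 231.5, 213.3]
ee_rot: [3.136, 0.157, 0.011]
wrist_force: [-0.1, 0.7, 0.1]
opening: 1.001
```

Call:
play_rows(
  rows=[
    {"dx": 0,"dy": 0,"dz": 0,"rx": 0,"ry": 0,"rz": 1,"jaw": -1},
    {"dx": 0,"dy": 0,"dz": 0,"rx": 0,"ry": 0,"rz": 1,"jaw": -1},
    {"dx": 0,"dy": 0,"dz": 0,"rx": 0,"ry": 0,"rz": 1,"jaw": -1},
    {"dx": 0,"dy": 0,"dz": 0,"rx": 0,"ry": 0,"rz": 1,"jaw": -1},
    {"dx": 0,"dy": 0,"dz": 0,"rx": 0,"ry": 0,"rz": 0,"jaw": -1},
    {"dx": 0,"dy": 0,"dz": 0,"rx": 0,"ry": 0,"rz": 0,"jaw": -1},
  ],
)

```text
time_s: 16.1
position: [584.1, 233.2, 211.9]
ee_rot: [3.095, -0.53, 0.009]
wrist_force: [-0.8, -0.8, -0.4]
opening: 1.001
```

```bash
python3 -c "
from m import *
plan(579,227,200,-21.5)
p=get_image('wrist');save(p,'w8.png');np.save('pics/w8.npy',p,allow_pickle=True)
print(spotter.find_in(p,'well_mouth'))
"
```

```text
t 16.1 pos [584.1 233.2 211.9] yawx -19.4 az 21.8 j7 -2.31 tilt 0.35
tool delta mm [-2.8  7.6 11.9] rotopts(world deg, units) [(np.float64(-2.1), [-0.0, -0.06, 0.34]), (np.float64(177.9), [0.09, -0.0, -29.66])] F [-0.84 -0.84 -0.39] op 1.001
[{'uv': [324.1, 174.5], 'confidence': 0.87}, {'uv': [387.5, 39.5], 'confidence': 0.52}]
```

View pics/w8.png

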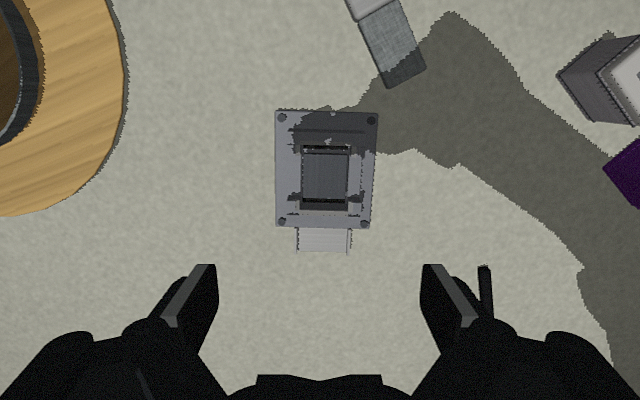

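```bash
python3 -c "
from m import *
p=np.load('pics/w8.npy',allow_pickle=True).item()
c=p['pixels'][100:260,260:395,::-1].astype(float); c=np.clip((c/255)**.6*255*1.2,0,255).astype(np.uint8)
cv2.imwrite('pics/w8c.png',cv2.resize(c,None,fx=4.44,fy=3.75*4.44/4.44,interpolation=cv2.INTER_CUBIC))
print(cv2.imread('pics/w8c.png').shape)
"
```

```text
(600, 599, 3)
```

View pics/w8c.png

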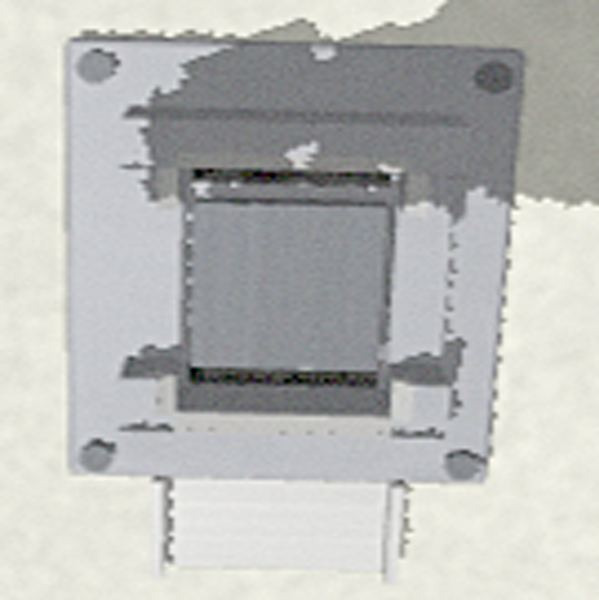

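```bash
cat > fit.py <<'E'
from m import *
from scipy.optimize import least_squares
def rect(c,yaw,L,W,z):
    a=np.radians(yaw);B=np.array([[np.cos(a),-np.sin(a)],[np.sin(a),np.cos(a)]])
    q=np.array([[L,W],[L,-W],[-L,-W],[-L,W]])/2
    return np.c_[(B@q.T).T+c,np.full(4,z)]
def overlay(p,x0,y0,w,h,k,rects,name):
    c=p['pixels'][y0:y0+h,x0:x0+w,::-1].astype(float); c=np.clip((c/255)**.6*255*1.1,0,255).astype(np.uint8)
    im=cv2.resize(c,None,fx=k,fy=k,interpolation=cv2.INTER_CUBIC)
    cols=[(0,0,255),(0,255,0),(255,0,0),(0,255,255),(255,0,255)]
    for i,r in enumerate(rects):
        uv=(proj(p,r)-[x0,y0]+.5)*k-.5
        cv2.polylines(im,[np.round(uv).astype(np.int32)],True,cols[i%5],1,cv2.LINE_AA)
    cv2.imwrite('pics/'+name,im)
E
python3 - <<'E'
from fit import *
p=np.load('pics/w8.npy',allow_pickle=True).item();t=np.load('pics/t.npy',allow_pickle=True).item()
f=np.array([(70,38),(524,50),(488,482),(70,474)])/[4.437,3.75]+[260,100]   # order: +x+y(left top), +x-y, -x-y, -x+y
ft=uvc([(212,72),(470,182),(335,482),(80,370)],195,145,7)
for z in (0,6,8,10,12):
    for n,pic,uv in (('w',p,f),('t',t,ft)):
        r=least_squares(lambda v:(proj(pic,rect(v[:2],v[2],120,100,z))-uv).ravel(),[580,228,-21]);print(z,n,r.x.round(2),round(r.cost,2))
r=least_squares(lambda v:(proj(p,rect(v[:2],v[2],120,100,8))-f).ravel(),[580,228,-21]).x
c=r[:2]
overlay(p,262,100,130,160,4.6,[rect(c,r[2],120,100,8),rect(c,r[2],63,47,40),rect(c,r[2],87,71,40),rect(c,r[2],71,55,40)],'ov1.png')
r=least_squares(lambda v:(proj(t,rect(v[:2],v[2],120,100,8))-ft).ravel(),[580,228,-21]).x
overlay(t,195,145,80,80,7,[rect(r[:2],r[2],120,100,8),rect(r[:2],r[2],63,47,40),rect(r[:2],r[2],87,71,40)],'ov2.png')
E
```

```text
0 w [579.36 229.22 -21.09] 5.94
0 t [580.25 229.75 -21.7 ] 0.64
6 w [580.49 228.94 -21.09] 0.81
6 t [579.66 228.23 -21.7 ] 0.81
8 w [580.86 228.85 -21.09] 0.53
8 t [579.47 227.73 -21.7 ] 0.9
10 w [581.23 228.75 -21.09] 1.01
10 t [579.27 227.22 -21.7 ] 1.02
12 w [581.6  228.66 -21.09] 2.28
12 t [579.08 226.71 -21.7 ] 1.15
```

View pics/ov1.png

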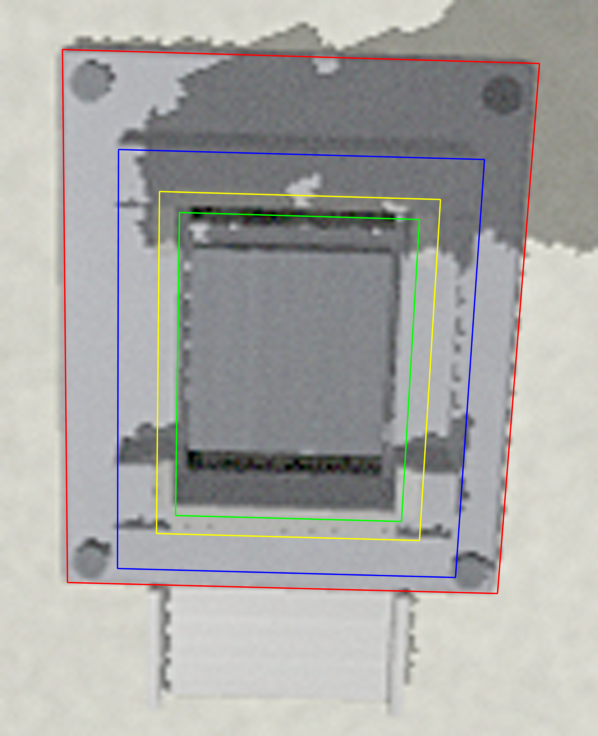

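View pics/ov2.png

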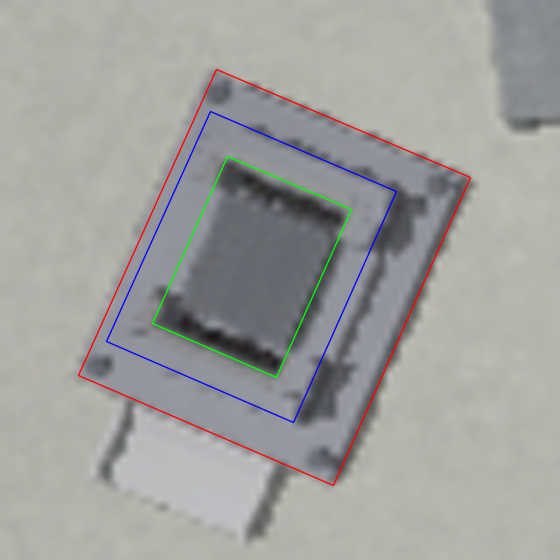

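Call:
play_rows(
  rows=[
    {"dx": -0.003,"dy": 0.006,"dz": 0.03,"rx": 0,"ry": -0.06,"rz": 0.3,"jaw": -1},
    {"dx": 0,"dy": 0,"dz": 0.04,"rx": 0,"ry": 0,"rz": 0,"jaw": -1},
    {"dx": 0,"dy": 0,"dz": 0.02,"rx": 0,"ry": 0,"rz": 0,"jaw": -1},
    {"dx": 0,"dy": 0,"dz": 0,"rx": 0,"ry": 0,"rz": 0,"jaw": -1},
    {"dx": 0,"dy": 0,"dz": 0,"rx": 0,"ry": 0,"rz": 0,"jaw": -1},
  ],
)

```text
time_s: 16.62
position: [581.7, 228.9, 121.6]
ee_rot: [-3.086, 0.562, -0.006]
wrist_force: [-0.4, 0.3, 0.2]
opening: 0.999
```

```bash
python3 - <<'E'
from fit import *
plan(581,228.7,120,-21.3)
p=get_image('wrist');save(p,'w9.png');np.save('pics/w9.npy',p,allow_pickle=True)
c=[581,228.7]
print(proj(p,[581,228.7,40]))
overlay(p,225,120,190,190,3.1,[],'ov3.png')
overlay(p,225,120,190,190,3.1,[rect(c,-21.3,120,100,8),rect(c,-21.3,63,47,40),rect(c,-21.3,87,71,40),rect(c,-21.3,71,55,40)],'ov4.png')
E
```

```text
t 16.62 pos [581.7 228.9 121.6] yawx -20.6 az 21.5 j7 -2.3 tilt 0.36
tool delta mm [-0.6  0.5  1.6] rotopts(world deg, units) [(np.float64(-0.7), [-0.05, -0.03, 0.11]), (np.float64(179.3), [0.04, -0.08, -29.89])] F [-0.39  0.29  0.19] op 0.999
[[321.46488964 211.49687353]]
```

View pics/ov3.png

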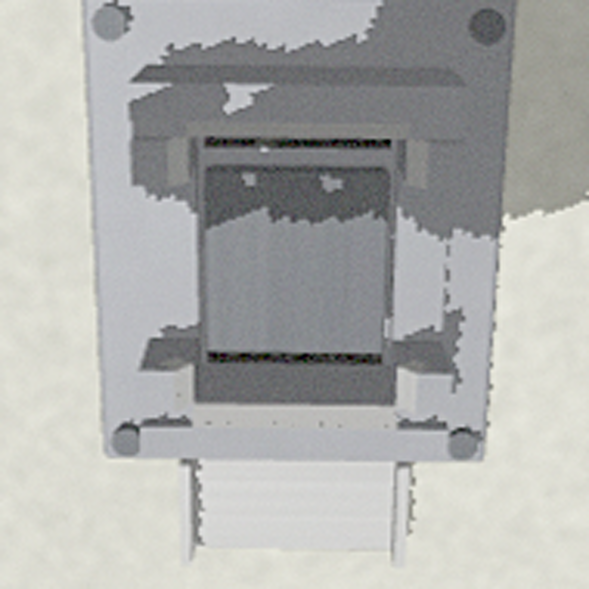

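View pics/ov4.png

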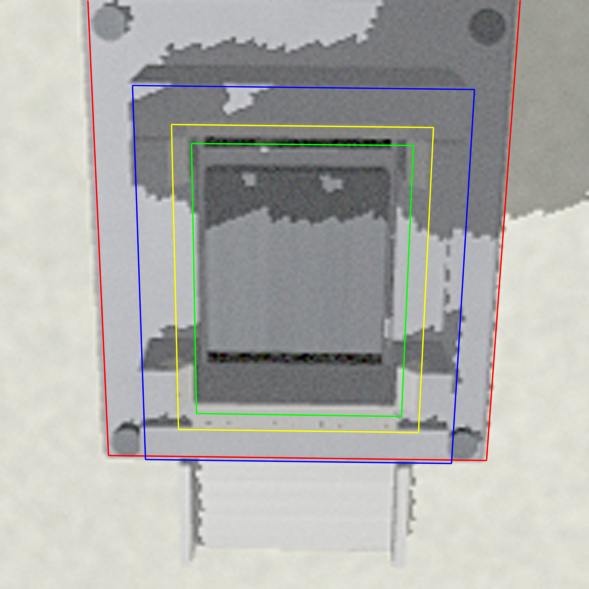

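The close view agrees with the dispenser at about (582, 229) and yaw −21°, with the rim sitting about 1 mm off my overlay. I'll go back for B.

```bash
python3 - <<'E'
from m import *
plan(536,-253,150,-14.6)
E
```

```text
t 16.67 pos [581.8 228.9 121.8] yawx -20.7 az 21.5 j7 -2.3 tilt 0.36
tool delta mm [127.3 466.9 -30.4] rotopts(world deg, units) [(np.float64(6.1), [-0.05, -0.03, -1.01]), (np.float64(-173.9), [-0.05, 0.08, 28.99])] F [-0.31 -0.14  0.36] op 1.002
```

Call:
play_rows(
  rows=[
    {"dx": 0,"dy": 0,"dz": -0.035,"rx": 0,"ry": 0,"rz": 0,"jaw": -1},
    {"dx": 0.0106,"dy": 0.039,"dz": 0,"rx": 0,"ry": 0,"rz": 0,"jaw": -1},
    {"dx": 0.0106,"dy": 0.039,"dz": 0,"rx": 0,"ry": 0,"rz": 0,"jaw": -1},
    {"dx": 0.0106,"dy": 0.039,"dz": 0,"rx": 0,"ry": 0,"rz": 0,"jaw": -1},
    {"dx": 0.0106,"dy": 0.039,"dz": 0,"rx": 0,"ry": 0,"rz": 0,"jaw": -1},
    {"dx": 0.0106,"dy": 0.039,"dz": 0,"rx": 0,"ry": 0,"rz": 0,"jaw": -1},
    {"dx": 0.0106,"dy": 0.039,"dz": 0,"rx": 0,"ry": 0,"rz": 0,"jaw": -1},
    {"dx": 0.0106,"dy": 0.039,"dz": 0,"rx": 0,"ry": 0,"rz": 0,"jaw": -1},
    {"dx": 0.0106,"dy": 0.039,"dz": 0,"rx": 0,"ry": 0,"rz": 0,"jaw": -1},
    {"dx": 0.0106,"dy": 0.039,"dz": 0,"rx": 0,"ry": 0,"rz": 0,"jaw": -1},
  ],
)

```text
time_s: 17.5
position: [559.9, -132.1, 171.4]
ee_rot: [-3.081, 0.515, -0.045]
wrist_force: [0.7, 0.2, 0.3]
opening: 1.001
```

```bash
python3 - <<'E'
from m import *
plan(536,-253,150,-14.6)
E
```

```text
t 17.5 pos [ 559.9 -132.1  171.4] yawx -19.0 az -13.3 j7 -1.7 tilt 1.93
tool delta mm [ 16.2 122.6  19.1] rotopts(world deg, units) [(np.float64(4.4), [-0.2, -0.25, -0.73]), (np.float64(-175.6), [-0.39, 0.31, 29.27])] F [0.67 0.2  0.31] op 1.001
```

Call:
play_rows(
  rows=[
    {"dx": 0.005,"dy": 0.039,"dz": 0,"rx": -0.2,"ry": -0.25,"rz": -0.7,"jaw": -1},
    {"dx": 0.004,"dy": 0.039,"dz": 0,"rx": 0,"ry": 0,"rz": 0,"jaw": -1},
    {"dx": 0.002,"dy": 0.025,"dz": 0,"rx": 0,"ry": 0,"rz": 0,"jaw": -1},
    {"dx": 0,"dy": 0,"dz": 0,"rx": 0,"ry": 0,"rz": 0,"jaw": -1},
    {"dx": 0,"dy": 0,"dz": 0,"rx": 0,"ry": 0,"rz": 0,"jaw": -1},
  ],
)

```text
time_s: 17.92
position: [540.7, -252.7, 181.0]
ee_rot: [3.106, -0.414, 0.02]
wrist_force: [0.2, 0.9, 0.3]
opening: 0.998
```

```bash
python3 - <<'E'
from m import *
plan(536,-253,110,-14.6)
E
```

```text
t 17.92 pos [ 540.7 -252.7  181. ] yawx -15.2 az -25.1 j7 -1.48 tilt 0.89
tool delta mm [-5.5  1.  70.9] rotopts(world deg, units) [(np.float64(0.6), [0.06, -0.13, -0.1]), (np.float64(-179.4), [-0.21, -0.1, 29.9])] F [0.25 0.89 0.29] op 0.998
```

Call:
play_rows(
  rows=[
    {"dx": -0.0055,"dy": 0.001,"dz": 0.02,"rx": 0.06,"ry": -0.15,"rz": -0.1,"jaw": -1},
    {"dx": 0,"dy": 0,"dz": 0.04,"rx": 0,"ry": 0,"rz": 0,"jaw": -1},
    {"dx": 0,"dy": 0,"dz": 0.03,"rx": 0,"ry": 0,"rz": 0,"jaw": -1},
    {"dx": 0,"dy": 0,"dz": 0.02,"rx": 0,"ry": 0,"rz": 0,"jaw": -1},
    {"dx": 0,"dy": 0,"dz": 0.01,"rx": 0,"ry": 0,"rz": 0,"jaw": -1},
    {"dx": 0,"dy": 0,"dz": 0,"rx": 0,"ry": 0,"rz": 0,"jaw": -1},
  ],
)

```text
time_s: 18.42
position: [541.3, -249.0, 63.0]
ee_rot: [-3.118, 0.385, -0.017]
wrist_force: [0.3, 0.6, 0.0]
opening: 1.002
```

```bash
python3 - <<'E'
from m import *
plan(536,-253,29,-14.6)
E
```

```text
t 18.42 pos [ 541.3 -249.    63. ] yawx -14.1 az -24.7 j7 -1.46 tilt 0.62
tool delta mm [-4.5  5.2 33.9] rotopts(world deg, units) [(np.float64(-0.5), [-0.01, -0.1, 0.08]), (np.float64(179.5), [0.16, -0.02, -29.92])] F [0.27 0.59 0.04] op 1.002
```

Call:
play_rows(
  rows=[
    {"dx": -0.005,"dy": 0.005,"dz": 0.005,"rx": 0,"ry": -0.12,"rz": 0.08,"jaw": -1},
    {"dx": 0,"dy": 0,"dz": 0.015,"rx": 0,"ry": 0,"rz": 0,"jaw": -1},
    {"dx": 0,"dy": 0,"dz": 0.01,"rx": 0,"ry": 0,"rz": 0,"jaw": -1},
    {"dx": 0,"dy": 0,"dz": 0,"rx": 0,"ry": 0,"rz": 0,"jaw": -1},
  ],
)

```text
time_s: 18.75
position: [536.9, -251.4, 35.0]
ee_rot: [-3.115, 0.394, -0.0]
wrist_force: [-0.6, 0.5, 0.4]
opening: 0.998
```

```bash
python3 - <<'E'
from m import *
plan(536,-253,29,-14.6)
E
```

```text
t 18.75 pos [ 536.9 -251.4   35. ] yawx -14.4 az -25.1 j7 -1.46 tilt 0.1
tool delta mm [-0.5  1.8  6. ] rotopts(world deg, units) [(np.float64(-0.2), [-0.02, 0.0, 0.03]), (np.float64(179.8), [-0.0, -0.03, -29.97])] F [-0.57  0.52  0.39] op 0.998
```

Call:
play_rows(
  newtons=90,
  rows=[
    {"dx": -0.0005,"dy": 0.002,"dz": 0.006,"rx": 0,"ry": 0,"rz": 0,"jaw": -1},
    {"dx": 0,"dy": 0,"dz": 0,"rx": 0,"ry": 0,"rz": 0,"jaw": -1},
    {"dx": 0,"dy": 0,"dz": 0,"rx": 0,"ry": 0,"rz": 0,"jaw": 1},
    {"dx": 0,"dy": 0,"dz": 0,"rx": 0,"ry": 0,"rz": 0,"jaw": 1},
    {"dx": 0,"dy": 0,"dz": 0,"rx": 0,"ry": 0,"rz": 0,"jaw": 1},
    {"dx": 0,"dy": 0,"dz": 0,"rx": 0,"ry": 0,"rz": 0,"jaw": 1},
    {"dx": 0,"dy": 0,"dz": 0,"rx": 0,"ry": 0,"rz": 0,"jaw": 1},
    {"dx": 0,"dy": 0,"dz": 0,"rx": 0,"ry": 0,"rz": 0,"jaw": 1},
  ],
)

```text
time_s: 19.42
position: [537.1, -254.2, 32.1]
ee_rot: [-3.116, 0.394, -0.006]
wrist_force: [-0.3, 1.0, -3.9]
opening: 0.505
```

```bash
python3 - <<'E'
from m import *
plan(536,-253,29,-14.6)
E
```

```text
t 19.42 pos [ 537.1 -254.2   32.1] yawx -14.4 az -25.3 j7 -1.45 tilt 0.22
tool delta mm [-1.4 -0.9  3.1] rotopts(world deg, units) [(np.float64(-0.2), [-0.01, -0.03, 0.03]), (np.float64(179.8), [0.05, -0.02, -29.97])] F [-0.27  1.05 -3.9 ] op 0.505
```

Call:
play_rows(
  rows=[
    {"dx": 0,"dy": 0,"dz": -0.01,"rx": 0,"ry": 0,"rz": 0,"jaw": 1},
    {"dx": 0,"dy": 0,"dz": -0.025,"rx": 0,"ry": 0,"rz": 0,"jaw": 1},
    {"dx": 0,"dy": 0,"dz": -0.035,"rx": 0,"ry": 0,"rz": 0,"jaw": 1},
    {"dx": 0,"dy": 0,"dz": -0.035,"rx": 0,"ry": 0,"rz": 0,"jaw": 1},
    {"dx": 0,"dy": 0,"dz": -0.03,"rx": 0,"ry": 0,"rz": 0,"jaw": 1},
    {"dx": 0,"dy": 0,"dz": -0.01,"rx": 0,"ry": 0,"rz": 0,"jaw": 1},
    {"dx": 0,"dy": 0,"dz": 0,"rx": 0,"ry": 0,"rz": 0,"jaw": 1},
  ],
)

```text
time_s: 20.0
position: [533.5, -253.0, 183.7]
ee_rot: [-3.114, 0.394, 0.007]
wrist_force: [-0.6, -0.1, -4.4]
opening: 0.501
```

```bash
python3 - <<'E'
from m import *
F=[]
for i in range(8):
  p=get_image('wrist'); F.append(env.read_state()['wrist_force'])
print(np.mean(F,0)); save(p,'w10.png');np.save('pics/w10.npy',p,allow_pickle=True)
plan(582,229.2,170,-21)
E
```

```text
[-0.37382935  0.12432304 -4.1865126 ]
t 20.4 pos [ 532.2 -252.3  179.2] yawx -14.4 az -25.4 j7 -1.45 tilt 0.66
tool delta mm [ -71.6 -478.7   11.4] rotopts(world deg, units) [(np.float64(-6.6), [-0.02, 0.11, 1.1]), (np.float64(173.4), [-0.16, -0.03, -28.9])] F [-0.35  0.18 -4.91] op 0.504
```

View pics/w10.png

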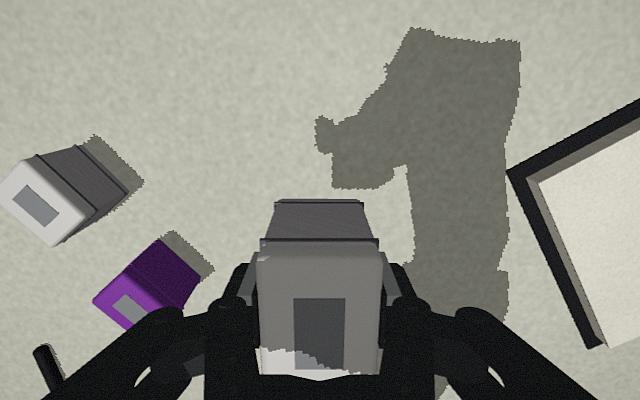

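B is held and upright, and again reads 4.2 N. I'll carry it to the well.

Call:
play_rows(
  rows=[
    {"dx": -0.003,"dy": -0.02,"dz": 0,"rx": 0,"ry": 0,"rz": 0,"jaw": 1},
    {"dx": -0.0055,"dy": -0.036,"dz": 0,"rx": 0,"ry": 0,"rz": 0,"jaw": 1},
    {"dx": -0.0055,"dy": -0.036,"dz": 0,"rx": 0,"ry": 0,"rz": 0,"jaw": 1},
    {"dx": -0.0055,"dy": -0.036,"dz": 0,"rx": 0,"ry": 0,"rz": 0,"jaw": 1},
    {"dx": -0.0055,"dy": -0.036,"dz": 0,"rx": 0,"ry": 0,"rz": 0,"jaw": 1},
    {"dx": -0.0055,"dy": -0.036,"dz": 0,"rx": 0,"ry": 0,"rz": 0,"jaw": 1},
    {"dx": -0.0055,"dy": -0.036,"dz": 0,"rx": 0,"ry": 0,"rz": 0,"jaw": 1},
    {"dx": -0.0055,"dy": -0.036,"dz": 0,"rx": 0,"ry": 0,"rz": 0,"jaw": 1},
    {"dx": -0.0055,"dy": -0.036,"dz": 0,"rx": 0,"ry": 0,"rz": 0,"jaw": 1},
    {"dx": -0.0055,"dy": -0.036,"dz": 0,"rx": 0,"ry": 0,"rz": 0,"jaw": 1},
  ],
)

```text
time_s: 21.23
position: [567.5, 95.5, 171.5]
ee_rot: [3.109, -0.424, -0.033]
wrist_force: [0.5, -1.1, -3.3]
opening: 0.502
```

```bash
python3 - <<'E'
from m import *
plan(582,229.2,170,-21)
E
```

```text
t 21.23 pos [567.5  95.5 171.5] yawx -15.5 az 9.5 j7 -2.06 tilt 1.23
tool delta mm [ -21.9 -132.7    1.1] rotopts(world deg, units) [(np.float64(-5.5), [0.07, 0.19, 0.91]), (np.float64(174.5), [-0.3, 0.1, -29.09])] F [ 0.46 -1.07 -3.25] op 0.502
```

Call:
play_rows(
  rows=[
    {"dx": -0.006,"dy": -0.036,"dz": 0,"rx": 0.07,"ry": 0.2,"rz": 0.45,"jaw": 1},
    {"dx": -0.006,"dy": -0.036,"dz": 0,"rx": 0,"ry": 0,"rz": 0.45,"jaw": 1},
    {"dx": -0.003,"dy": -0.03,"dz": 0,"rx": 0,"ry": 0,"rz": 0,"jaw": 1},
    {"dx": 0,"dy": -0.015,"dz": 0,"rx": 0,"ry": 0,"rz": 0,"jaw": 1},
    {"dx": 0,"dy": 0,"dz": 0,"rx": 0,"ry": 0,"rz": 0,"jaw": 1},
    {"dx": 0,"dy": 0,"dz": 0,"rx": 0,"ry": 0,"rz": 0,"jaw": 1},
  ],
)

```text
time_s: 21.73
position: [588.0, 229.1, 165.8]
ee_rot: [-3.09, 0.556, 0.008]
wrist_force: [-1.3, -0.1, -4.3]
opening: 0.51
```

```bash
python3 - <<'E'
from m import *
plan(582,229.2,100,-21)
E
```

```text
t 21.73 pos [588.  229.1 165.8] yawx -20.4 az 21.3 j7 -2.31 tilt 0.32
tool delta mm [-5.3  2.1 65.9] rotopts(world deg, units) [(np.float64(-0.6), [-0.01, 0.05, 0.1]), (np.float64(179.4), [-0.08, -0.01, -29.9])] F [-1.26 -0.15 -4.3 ] op 0.51
```

Call:
play_rows(
  rows=[
    {"dx": -0.0055,"dy": 0.002,"dz": 0.02,"rx": 0,"ry": 0.05,"rz": 0.15,"jaw": 1},
    {"dx": 0,"dy": 0,"dz": 0.03,"rx": 0,"ry": 0,"rz": 0,"jaw": 1},
    {"dx": 0,"dy": 0,"dz": 0.01,"rx": 0,"ry": 0,"rz": 0,"jaw": 1},
    {"dx": 0,"dy": 0,"dz": 0,"rx": 0,"ry": 0,"rz": 0,"jaw": 1},
    {"dx": 0,"dy": 0,"dz": 0,"rx": 0,"ry": 0,"rz": 0,"jaw": 1},
  ],
)

```text
time_s: 22.15
position: [582.5, 222.9, 103.7]
ee_rot: [3.083, -0.588, -0.001]
wrist_force: [0.4, -0.2, -3.8]
opening: 0.505
```

```bash
python3 - <<'E'
from fit import *
p=get_image('wrist'); save(p,'w11.png');np.save('pics/w11.npy',p,allow_pickle=True)
plan(582,229.2,76,-21)
s=env.read_state();M=R.from_rotvec(s['ee_rot']).as_matrix();P=np.array(s['position'])
for xo in (-3,0,3):
    c=np.array([[30+xo,y,z] for z in (-39.5,31) for y in (-22,22)])
    print(xo,proj(p,(M@c.T).T+P).round(1).tolist())
c=[582,229.2]
overlay(p,220,110,200,200,3,[rect(c,-21,63,47,36),rect(c,-21,87,71,40),rect(c,-21,71,55,40)],'ov5.png')
overlay(p,220,110,200,200,3,[],'ov6.png')
E
```

```text
t 22.2 pos [582.7 222.7 104. ] yawx -21.6 az 20.9 j7 -2.33 tilt 0.17
tool delta mm [-3.  -5.8 28. ] rotopts(world deg, units) [(np.float64(0.6), [0.03, -0.0, -0.1]), (np.float64(-179.4), [-0.0, -0.04, 29.9])] F [-0.64 -0.13 -4.39] op 0.502
-3 [[254.4, 256.6], [389.2, 256.6], [278.3, 193.7], [363.1, 193.7]]
0 [[253.9, 248.3], [389.7, 248.3], [278.1, 188.2], [363.4, 188.2]]
3 [[253.3, 239.8], [390.3, 239.8], [277.8, 182.6], [363.6, 182.6]]
```

View pics/ov5.png

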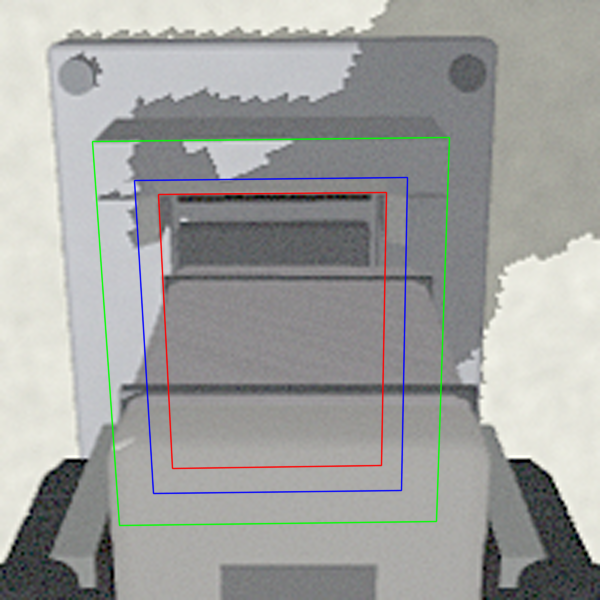

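View pics/ov6.png

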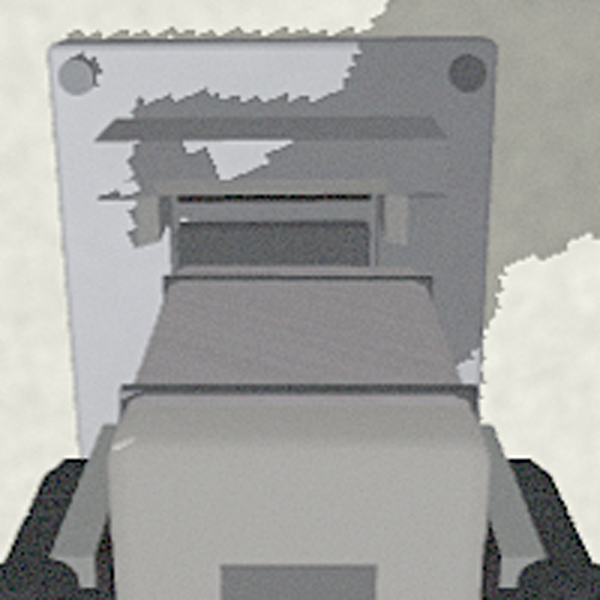

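```bash
python3 - <<'E'
from fit import *
plan(587.3,227.0,78,-21)
E
```

```text
t 22.2 pos [582.7 222.7 104. ] yawx -21.6 az 20.9 j7 -2.33 tilt 0.17
tool delta mm [ 2.7 -5.8 26. ] rotopts(world deg, units) [(np.float64(0.6), [0.03, -0.0, -0.1]), (np.float64(-179.4), [-0.0, -0.04, 29.9])] F [-0.64 -0.13 -4.39] op 0.502
```

Call:
play_rows(
  rows=[
    {"dx": 0.0027,"dy": -0.006,"dz": 0,"rx": 0,"ry": 0,"rz": -0.1,"jaw": 1},
    {"dx": 0,"dy": 0,"dz": 0.012,"rx": 0,"ry": 0,"rz": 0,"jaw": 1},
    {"dx": 0,"dy": 0,"dz": 0.008,"rx": 0,"ry": 0,"rz": 0,"jaw": 1},
    {"dx": 0,"dy": 0,"dz": 0,"rx": 0,"ry": 0,"rz": 0,"jaw": 1},
    {"dx": 0,"dy": 0,"dz": 0,"rx": 0,"ry": 0,"rz": 0,"jaw": 1},
  ],
)

```text
time_s: 22.62
position: [590.9, 227.2, 86.1]
ee_rot: [-3.088, 0.574, -0.008]
wrist_force: [-0.1, -0.4, -4.4]
opening: 0.503
```

```bash
cat > look.py <<'E'
from fit import *
import sys
n=sys.argv[1]
p=get_image('wrist'); np.save('pics/%s.npy'%n,p,allow_pickle=True)
plan(587.3,227.0,78,-21)
c=[582,229.2]
overlay(p,220,130,200,150,4,[],n+'.png')
overlay(p,220,130,200,150,4,[rect(c,-21,63,47,36),rect(c,-21,87,71,40),rect(c,-21,71,55,40)],n+'o.png')
E
python3 look.py a1
```

```text
t 22.67 pos [590.8 227.2  86.1] yawx -21.1 az 21.0 j7 -2.32 tilt 0.28
tool delta mm [-3.2  1.4  8. ] rotopts(world deg, units) [(np.float64(0.1), [-0.01, -0.04, -0.01]), (np.float64(-179.9), [-0.07, 0.02, 29.99])] F [ 0.27 -0.32 -4.73] op 0.508
```

View pics/a1.png

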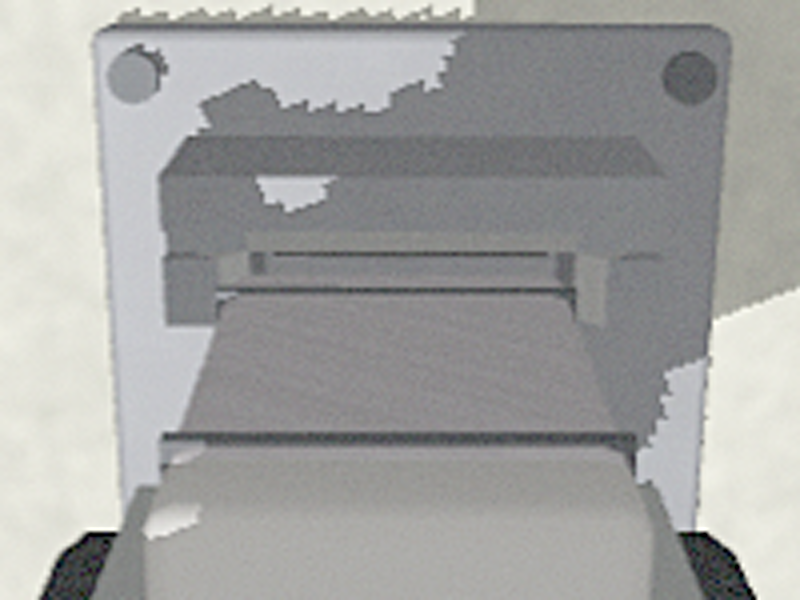

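View pics/a1o.png

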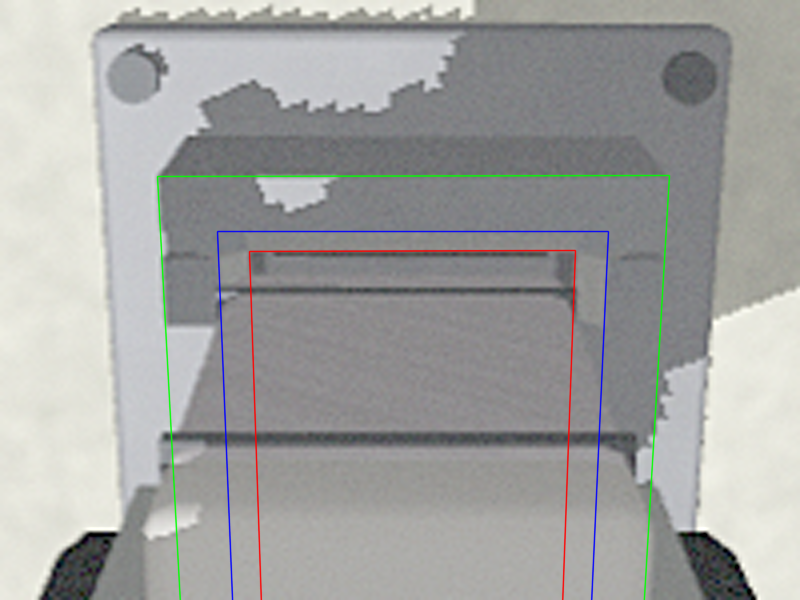

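Call:
play_rows(
  rows=[
    {"dx": -0.003,"dy": 0.0022,"dz": 0,"rx": 0,"ry": -0.04,"rz": 0,"jaw": 1},
    {"dx": 0,"dy": 0,"dz": 0.007,"rx": 0,"ry": 0,"rz": 0,"jaw": 1},
    {"dx": 0,"dy": 0,"dz": 0.002,"rx": 0,"ry": 0,"rz": 0,"jaw": 1},
    {"dx": 0,"dy": 0,"dz": 0,"rx": 0,"ry": 0,"rz": 0,"jaw": 1},
  ],
)

```text
time_s: 23.0
position: [586.8, 226.3, 76.9]
ee_rot: [-3.087, 0.574, -0.001]
wrist_force: [-0.5, -0.2, -3.8]
opening: 0.507
```

```bash
python3 look.py a2
```

```text
t 23.05 pos [586.8 226.3  76.9] yawx -21.1 az 21.1 j7 -2.31 tilt 0.11
tool delta mm [ 0.2 -0.8 -1.1] rotopts(world deg, units) [(np.float64(0.1), [-0.02, -0.0, -0.01]), (np.float64(-179.9), [-0.01, 0.03, 29.99])] F [ 0.22 -0.57 -4.39] op 0.505
```

View pics/a2o.png

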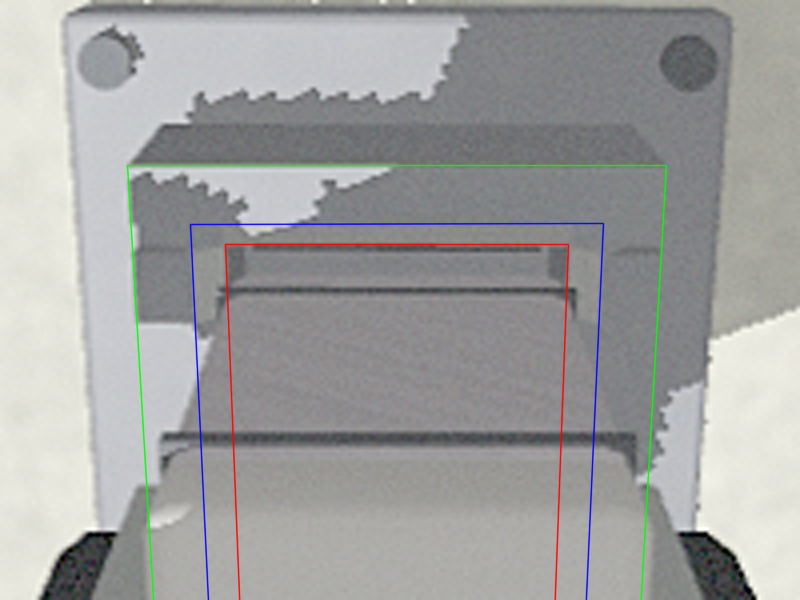

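```bash
python3 - <<'E'
from fit import *
p=np.load('pics/a2.npy',allow_pickle=True).item()
for z in (44,46,48):
  r=rect([582,229.2],-21,63,47,z); print(z,'throat',((proj(p,r)-[220,130]+.5)*4)[:2].round(0).tolist())
  r=rect([582,229.2],-21,60,44,z); print(z,'cart  ',((proj(p,r)-[220,130]+.5)*4)[:2].round(0).tolist())
E
```

```text
44 throat [[218.0, 262.0], [576.0, 261.0]]
44 cart   [[230.0, 273.0], [564.0, 272.0]]
46 throat [[216.0, 266.0], [578.0, 266.0]]
46 cart   [[228.0, 277.0], [566.0, 277.0]]
48 throat [[214.0, 271.0], [580.0, 271.0]]
48 cart   [[226.0, 282.0], [567.0, 282.0]]
```

View pics/a2.png

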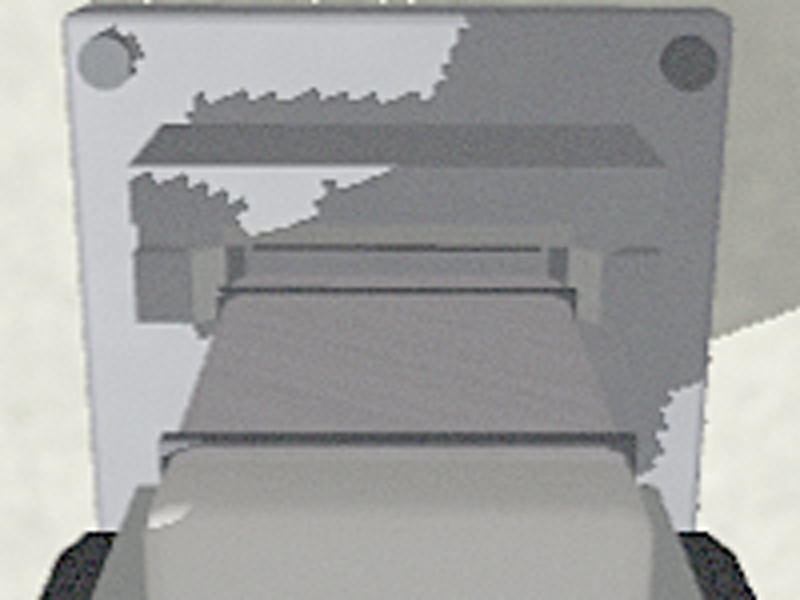

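Now the cartridge and well line up in both axes: the bottom edge is at y≈275 against 277 predicted, and both centres are at column 397. Lowering it in.

Call:
play_rows(
  rows=[
    {"dx": 0,"dy": 0,"dz": 0.004,"rx": 0,"ry": 0,"rz": 0,"jaw": 1},
    {"dx": 0,"dy": 0,"dz": 0.003,"rx": 0,"ry": 0,"rz": 0,"jaw": 1},
    {"dx": 0,"dy": 0,"dz": 0.002,"rx": 0,"ry": 0,"rz": 0,"jaw": 1},
    {"dx": 0,"dy": 0,"dz": 0,"rx": 0,"ry": 0,"rz": 0,"jaw": 1},
  ],
)

```text
time_s: 23.38
position: [587.0, 226.5, 67.1]
ee_rot: [-3.087, 0.574, -0.002]
wrist_force: [0.4, -0.7, -4.4]
opening: 0.504
```

```bash
python3 look.py a3
```

```text
t 23.43 pos [587.  226.5  67.3] yawx -21.0 az 21.1 j7 -2.31 tilt 0.13
tool delta mm [  0.1  -0.6 -10.7] rotopts(world deg, units) [(np.float64(0.0), [-0.02, -0.01, -0.01]), (np.float64(-180.0), [-0.01, 0.03, 29.99])] F [ 0.24 -0.34 -4.91] op 0.504
```

View pics/a3o.png

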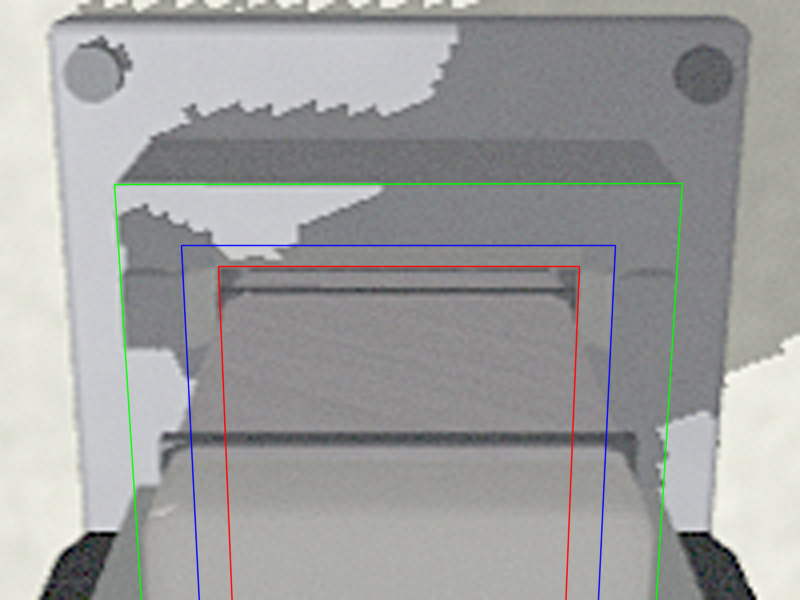

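Call:
play_rows(
  rows=[
    {"dx": 0,"dy": 0.0002,"dz": 0.0015,"rx": 0,"ry": 0,"rz": 0,"jaw": 1},
    {"dx": 0,"dy": 0,"dz": 0.0012,"rx": 0,"ry": 0,"rz": 0,"jaw": 1},
    {"dx": 0,"dy": 0,"dz": 0.0012,"rx": 0,"ry": 0,"rz": 0,"jaw": 1},
  ],
)

```text
time_s: 23.68
position: [587.2, 226.4, 63.4]
ee_rot: [-3.086, 0.573, -0.003]
wrist_force: [-0.1, -0.5, -4.3]
opening: 0.5
```

Call:
play_rows(
  rows=[
    {"dx": 0,"dy": 0,"dz": 0.0012,"rx": 0,"ry": 0,"rz": 0,"jaw": 1},
    {"dx": 0,"dy": 0,"dz": 0.0012,"rx": 0,"ry": 0,"rz": 0,"jaw": 1},
  ],
)

```text
time_s: 23.85
position: [587.2, 226.5, 60.8]
ee_rot: [-3.086, 0.573, -0.003]
wrist_force: [-0.6, 0.0, -3.2]
opening: 0.506
```

Call:
play_rows(
  rows=[
    {"dx": 0,"dy": 0,"dz": 0.0008,"rx": 0,"ry": 0,"rz": 0,"jaw": 1},
    {"dx": 0,"dy": 0,"dz": 0.0006,"rx": 0,"ry": 0,"rz": 0,"jaw": 1},
  ],
)

```text
time_s: 24.02
position: [587.3, 226.5, 60.1]
ee_rot: [-3.086, 0.573, -0.003]
wrist_force: [-2.5, -1.1, 10.5]
opening: 0.502
```

Call:
play_rows(
  rows=[
    {"dx": 0,"dy": 0,"dz": 0.0006,"rx": 0,"ry": 0,"rz": 0,"jaw": 1},
    {"dx": 0,"dy": 0,"dz": 0.0006,"rx": 0,"ry": 0,"rz": 0,"jaw": 1},
  ],
)

```text
time_s: 24.18
position: [587.3, 226.5, 60.2]
ee_rot: [-3.086, 0.573, -0.003]
wrist_force: [-2.5, -0.3, 3.1]
opening: 0.503
```

Call:
play_rows(
  rows=[
    {"dx": 0,"dy": 0,"dz": 0.0009,"rx": 0,"ry": 0,"rz": 0,"jaw": 1},
  ],
)

```text
time_s: 24.27
position: [587.3, 226.5, 60.0]
ee_rot: [-3.086, 0.573, -0.003]
wrist_force: [-3.8, -0.9, 10.8]
opening: 0.506
```

Call:
play_rows(
  rows=[
    {"dx": 0,"dy": 0,"dz": 0.0009,"rx": 0,"ry": 0,"rz": 0,"jaw": 1},
  ],
)

```text
time_s: 24.35
position: [587.3, 226.5, 60.0]
ee_rot: [-3.086, 0.573, -0.004]
wrist_force: [-3.2, -1.0, 9.3]
opening: 0.507
```

Call:
play_rows(
  rows=[
    {"dx": 0,"dy": 0,"dz": 0.0011,"rx": 0,"ry": 0,"rz": 0,"jaw": 1},
  ],
)

```text
time_s: 24.43
position: [587.3, 226.4, 59.7]
ee_rot: [-3.085, 0.573, -0.004]
wrist_force: [-2.1, -0.9, 10.3]
opening: 0.501
```

Call:
play_rows(
  rows=[
    {"dx": 0,"dy": 0,"dz": 0.0013,"rx": 0,"ry": 0,"rz": 0,"jaw": 1},
    {"dx": 0,"dy": 0,"dz": 0.0013,"rx": 0,"ry": 0,"rz": 0,"jaw": 1},
  ],
)

```text
time_s: 24.6
position: [587.3, 226.4, 59.0]
ee_rot: [-3.085, 0.573, -0.005]
wrist_force: [-3.2, -0.1, 9.9]
opening: 0.504
```

Call:
play_rows(
  rows=[
    {"dx": 0,"dy": 0,"dz": 0.0015,"rx": 0,"ry": 0,"rz": 0,"jaw": 1},
    {"dx": 0,"dy": 0,"dz": 0.0015,"rx": 0,"ry": 0,"rz": 0,"jaw": 1},
  ],
)

```text
time_s: 24.77
position: [587.3, 226.4, 57.9]
ee_rot: [-3.084, 0.573, -0.005]
wrist_force: [-3.8, -0.3, 10.2]
opening: 0.506
```

Call:
play_rows(
  rows=[
    {"dx": 0,"dy": 0,"dz": 0.0015,"rx": 0,"ry": 0,"rz": 0,"jaw": 1},
    {"dx": 0,"dy": 0,"dz": 0.0015,"rx": 0,"ry": 0,"rz": 0,"jaw": 1},
  ],
)

```text
time_s: 24.93
position: [587.2, 226.4, 56.8]
ee_rot: [-3.084, 0.573, -0.006]
wrist_force: [-2.9, -1.2, 10.2]
opening: 0.507
```

Call:
play_rows(
  rows=[
    {"dx": 0,"dy": 0,"dz": 0.0015,"rx": 0,"ry": 0,"rz": 0,"jaw": 1},
    {"dx": 0,"dy": 0,"dz": 0.0015,"rx": 0,"ry": 0,"rz": 0,"jaw": 1},
    {"dx": 0,"dy": 0,"dz": 0.0015,"rx": 0,"ry": 0,"rz": 0,"jaw": 1},
    {"dx": 0,"dy": 0,"dz": 0.0015,"rx": 0,"ry": 0,"rz": 0,"jaw": 1},
  ],
)

```text
time_s: 25.27
position: [587.2, 226.3, 54.5]
ee_rot: [-3.083, 0.573, -0.007]
wrist_force: [-3.6, -1.9, 10.7]
opening: 0.505
```

Call:
play_rows(
  rows=[
    {"dx": 0,"dy": 0,"dz": 0.0015,"rx": 0,"ry": 0,"rz": 0,"jaw": 1},
    {"dx": 0,"dy": 0,"dz": 0.0015,"rx": 0,"ry": 0,"rz": 0,"jaw": 1},
    {"dx": 0,"dy": 0,"dz": 0.0015,"rx": 0,"ry": 0,"rz": 0,"jaw": 1},
    {"dx": 0,"dy": 0,"dz": 0.0015,"rx": 0,"ry": 0,"rz": 0,"jaw": 1},
  ],
)

```text
time_s: 25.6
position: [587.2, 226.3, 52.2]
ee_rot: [-3.082, 0.573, -0.009]
wrist_force: [-2.5, -0.5, 9.4]
opening: 0.506
```

```bash
python3 look.py a4
```

```text
t 25.65 pos [587.2 226.3  52.1] yawx -21.1 az 21.1 j7 -2.31 tilt 0.52
tool delta mm [ -0.   -0.9 -25.8] rotopts(world deg, units) [(np.float64(0.1), [-0.08, -0.04, -0.01]), (np.float64(-179.9), [-0.06, 0.12, 29.99])] F [-3.76 -1.03  9.27] op 0.503
```

View pics/a4.png

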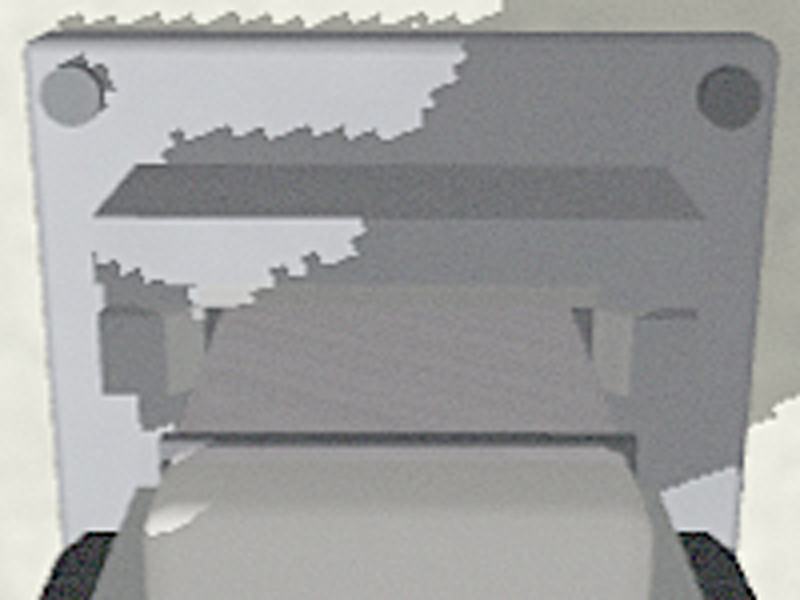

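The cartridge is in the well and square to it, with a light 3–4 N side force. I'll keep pressing slowly and trim the tilt.

Call:
play_rows(
  rows=[
    {"dx": -0.0003,"dy": 0,"dz": 0.0015,"rx": -0.06,"ry": -0.03,"rz": 0,"jaw": 1},
    {"dx": -0.0002,"dy": 0,"dz": 0.0015,"rx": -0.04,"ry": 0,"rz": 0,"jaw": 1},
    {"dx": 0,"dy": 0,"dz": 0.0015,"rx": 0,"ry": 0,"rz": 0,"jaw": 1},
  ],
)

```text
time_s: 25.9
position: [587.3, 226.6, 50.7]
ee_rot: [3.087, -0.574, 0.003]
wrist_force: [-3.8, -2.0, 11.3]
opening: 0.503
```

Call:
play_rows(
  rows=[
    {"dx": 0,"dy": 0,"dz": 0.0015,"rx": 0,"ry": 0,"rz": 0,"jaw": 1},
    {"dx": 0,"dy": 0,"dz": 0.0015,"rx": 0,"ry": 0,"rz": 0,"jaw": 1},
  ],
)

```text
time_s: 26.07
position: [587.3, 226.6, 49.7]
ee_rot: [3.088, -0.574, 0.004]
wrist_force: [-3.3, -0.1, 10.7]
opening: 0.508
```

Call:
play_rows(
  rows=[
    {"dx": 0,"dy": 0,"dz": 0.0015,"rx": 0,"ry": 0,"rz": 0,"jaw": 1},
    {"dx": 0,"dy": 0,"dz": 0.0015,"rx": 0,"ry": 0,"rz": 0,"jaw": 1},
  ],
)

```text
time_s: 26.23
position: [587.3, 226.6, 48.6]
ee_rot: [3.088, -0.574, 0.005]
wrist_force: [-3.3, -0.8, 10.7]
opening: 0.503
```

Call:
play_rows(
  rows=[
    {"dx": 0,"dy": 0,"dz": 0.0015,"rx": 0,"ry": 0,"rz": 0,"jaw": 1},
    {"dx": 0,"dy": 0,"dz": 0.0015,"rx": 0,"ry": 0,"rz": 0,"jaw": 1},
  ],
)

```text
time_s: 26.4
position: [587.3, 226.5, 47.6]
ee_rot: [-3.088, 0.574, -0.006]
wrist_force: [-4.2, -1.8, 10.1]
opening: 0.504
```

Call:
play_rows(
  rows=[
    {"dx": 0,"dy": 0,"dz": 0.0015,"rx": 0,"ry": 0,"rz": 0,"jaw": 1},
    {"dx": 0,"dy": 0,"dz": 0.0015,"rx": 0,"ry": 0,"rz": 0,"jaw": 1},
  ],
)

```text
time_s: 26.57
position: [587.3, 226.5, 46.4]
ee_rot: [-3.088, 0.574, -0.006]
wrist_force: [-4.4, -0.4, 11.0]
opening: 0.506
```

Call:
play_rows(
  rows=[
    {"dx": 0,"dy": 0,"dz": 0.0015,"rx": 0,"ry": 0,"rz": 0,"jaw": 1},
    {"dx": 0,"dy": 0,"dz": 0.0015,"rx": 0,"ry": 0,"rz": 0,"jaw": 1},
  ],
)

```text
time_s: 26.73
position: [587.3, 226.5, 45.6]
ee_rot: [-3.087, 0.574, -0.007]
wrist_force: [-4.5, -1.5, 16.4]
opening: 0.507
```

Call:
play_rows(
  rows=[
    {"dx": 0,"dy": 0,"dz": 0.0015,"rx": 0,"ry": 0,"rz": 0,"jaw": 1},
  ],
)

```text
time_s: 26.82
position: [587.3, 226.5, 45.5]
ee_rot: [-3.087, 0.574, -0.007]
wrist_force: [-5.4, -2.0, 18.2]
opening: 0.504
```

Call:
play_rows(
  rows=[
    {"dx": 0,"dy": 0,"dz": 0.0015,"rx": 0,"ry": 0,"rz": 0,"jaw": 1},
  ],
)

```text
time_s: 26.9
position: [587.3, 226.5, 45.5]
ee_rot: [-3.087, 0.574, -0.008]
wrist_force: [-5.1, -1.8, 17.4]
opening: 0.499
```

Call:
play_rows(
  rows=[
    {"dx": 0,"dy": 0,"dz": 0.0018,"rx": 0,"ry": 0,"rz": 0,"jaw": 1},
    {"dx": 0,"dy": 0,"dz": 0.0018,"rx": 0,"ry": 0,"rz": 0,"jaw": 1},
  ],
)

```text
time_s: 27.07
position: [587.3, 226.5, 45.2]
ee_rot: [-3.086, 0.573, -0.009]
wrist_force: [-5.3, -1.3, 20.3]
opening: 0.509
```

```bash
python3 -c "
from m import *
for i in range(4):
  s=env.read_state();print(s['time_s'],np.round(s['wrist_force'],1),np.round(s['position'],2)); get_image('wrist')
"
```

```text
27.0667 [-5.3 -1.3 20.3] [587.29 226.5   45.24]
27.1167 [-5.7 -0.6 19.3] [587.27 226.47  45.24]
27.1667 [-5.2 -1.8 18.8] [587.27 226.48  45.22]
27.2167 [-4.8 -2.3 18.6] [587.28 226.48  45.22]
```

Call:
play_rows(
  rows=[
    {"dx": 0,"dy": 0,"dz": 0.0019,"rx": 0,"ry": 0,"rz": 0,"jaw": 1},
    {"dx": 0,"dy": 0,"dz": 0.0019,"rx": 0,"ry": 0,"rz": 0,"jaw": 1},
    {"dx": 0,"dy": 0,"dz": 0.0019,"rx": 0,"ry": 0,"rz": 0,"jaw": 1},
  ],
)

```text
time_s: 27.52
position: [587.3, 226.4, 45.1]
ee_rot: [-3.084, 0.573, -0.011]
wrist_force: [-4.9, -1.4, 20.9]
opening: 0.499
```

```bash
python3 -c "
from m import *
for i in range(14):
  s=env.read_state();print(round(s['time_s'],2),np.round(s['wrist_force'],1),np.round(s['position'],2)); get_image('wrist')
"
```

```text
27.52 [-4.9 -1.4 20.9] [587.28 226.42  45.11]
27.57 [-5.4 -1.  21.2] [587.28 226.43  45.12]
27.62 [-5.9 -2.4 20.5] [587.24 226.44  45.07]
27.67 [-5.7 -1.  21.3] [587.3  226.43  45.11]
27.72 [-5.1 -2.3 22.6] [587.23 226.42  45.07]
27.77 [-6.8 -2.1 21.1] [587.26 226.43  45.11]
27.82 [-5.3 -1.8 20.4] [587.26 226.42  45.09]
27.87 [-6.7 -1.9 20.6] [587.24 226.43  45.08]
27.92 [-5.9 -1.5 20. ] [587.31 226.44  45.11]
27.97 [-5.5 -2.4 20.3] [587.28 226.42  45.11]
28.02 [-5.8 -2.3 20.6] [587.29 226.42  45.09]
28.07 [-5.7 -1.2 20.4] [587.27 226.44  45.11]
28.12 [-5.7 -2.  20.5] [587.26 226.43  45.11]
28.17 [-5.5 -1.  21. ] [587.3  226.43  45.12]
```

Held at about 21 N on the wrist plus 4 N of weight, so 25 N. I'll hold it a little longer at slightly more.

Call:
play_rows(
  rows=[
    {"dx": -0.0002,"dy": 0,"dz": 0.002,"rx": -0.05,"ry": 0,"rz": 0,"jaw": 1},
    {"dx": 0,"dy": 0,"dz": 0.002,"rx": 0,"ry": 0,"rz": 0,"jaw": 1},
    {"dx": 0,"dy": 0,"dz": 0.002,"rx": 0,"ry": 0,"rz": 0,"jaw": 1},
  ],
)

```text
time_s: 28.47
position: [587.3, 226.5, 44.9]
ee_rot: [-3.088, 0.574, -0.012]
wrist_force: [-5.5, -1.5, 22.7]
opening: 0.506
```

```bash
python3 -c "
from m import *
for i in range(24):
  s=env.read_state()
  if i%3==0: print(round(s['time_s'],2),np.round(s['wrist_force'],1),np.round(s['position'],2))
  get_image('wrist')
plan(587,226.5,45,-21)
"
```

```text
28.47 [-5.5 -1.5 22.7] [587.32 226.5   44.95]
28.62 [-5.4 -2.2 21. ] [587.3  226.5   44.95]
28.77 [-5.5 -2.2 21.8] [587.33 226.5   44.94]
28.92 [-5.9 -1.8 21.7] [587.31 226.55  44.94]
29.07 [-5.6 -2.1 20.5] [587.31 226.54  44.94]
29.22 [-5.2 -2.  21.1] [587.31 226.51  44.91]
29.37 [-6.  -2.5 21.9] [587.29 226.5   44.94]
29.52 [-5.6 -1.8 20.5] [587.31 226.51  44.92]
t 29.67 pos [587.3 226.5  44.9] yawx -21.1 az 21.1 j7 -2.32 tilt 0.42
tool delta mm [-0.3  0.1 -0.1] rotopts(world deg, units) [(np.float64(0.1), [-0.02, -0.07, -0.01]), (np.float64(-179.9), [-0.11, 0.03, 29.99])] F [-5.72 -2.02 21.79] op 0.503
```

Call:
play_rows(
  rows=[
    {"dx": 0,"dy": 0,"dz": 0,"rx": 0,"ry": 0,"rz": 0,"jaw": 1},
    {"dx": 0,"dy": 0,"dz": 0,"rx": 0,"ry": 0,"rz": 0,"jaw": -1},
    {"dx": 0,"dy": 0,"dz": 0,"rx": 0,"ry": 0,"rz": 0,"jaw": -1},
    {"dx": 0,"dy": 0,"dz": 0,"rx": 0,"ry": 0,"rz": 0,"jaw": -1},
    {"dx": 0,"dy": 0,"dz": 0,"rx": 0,"ry": 0,"rz": 0,"jaw": -1},
    {"dx": 0,"dy": 0,"dz": 0,"rx": 0,"ry": 0,"rz": 0,"jaw": -1},
  ],
)

```text
time_s: 30.17
position: [589.0, 227.2, 46.7]
ee_rot: [-3.085, 0.574, -0.017]
wrist_force: [-0.6, -0.3, -0.2]
opening: 1.002
```

Call:
play_rows(
  rows=[
    {"dx": 0,"dy": 0,"dz": -0.008,"rx": 0,"ry": 0,"rz": 0,"jaw": -1},
    {"dx": 0,"dy": 0,"dz": -0.02,"rx": 0,"ry": 0,"rz": 0,"jaw": -1},
    {"dx": 0,"dy": 0,"dz": -0.03,"rx": 0,"ry": 0,"rz": 0,"jaw": -1},
    {"dx": 0,"dy": 0,"dz": -0.04,"rx": 0,"ry": 0,"rz": 0,"jaw": -1},
    {"dx": 0,"dy": 0,"dz": -0.04,"rx": 0,"ry": 0,"rz": 0,"jaw": -1},
    {"dx": 0,"dy": 0,"dz": -0.02,"rx": 0,"ry": 0,"rz": 0,"jaw": -1},
    {"dx": 0,"dy": 0,"dz": 0,"rx": 0,"ry": 0,"rz": 0,"jaw": -1},
    {"dx": 0,"dy": 0,"dz": 0,"rx": 0,"ry": 0,"rz": 0,"jaw": -1},
  ],
)

```text
time_s: 30.83
position: [586.6, 226.5, 212.5]
ee_rot: [-3.087, 0.575, -0.013]
wrist_force: [0.0, 0.2, -0.0]
opening: 1.002
```

```bash
python3 -c "
from fit import *
plan(587,226.5,45,-21)
p=get_image('wrist');save(p,'w12.png')
q=get_image('scene');save(q,'s12.png')
c=[582,229.2]
overlay(q,330,140,100,80,7,[rect(c,-21,63,47,40)],'s12c.png')
"
```

```text
t 30.83 pos [586.6 226.5 212.5] yawx -21.1 az 21.1 j7 -2.33 tilt 0.49
tool delta mm [ -1.    0.4 167.5] rotopts(world deg, units) [(np.float64(0.1), [-0.03, -0.08, -0.02]), (np.float64(-179.9), [-0.12, 0.05, 29.98])] F [ 0.02  0.21 -0.04] op 1.002
```

View pics/w12.png

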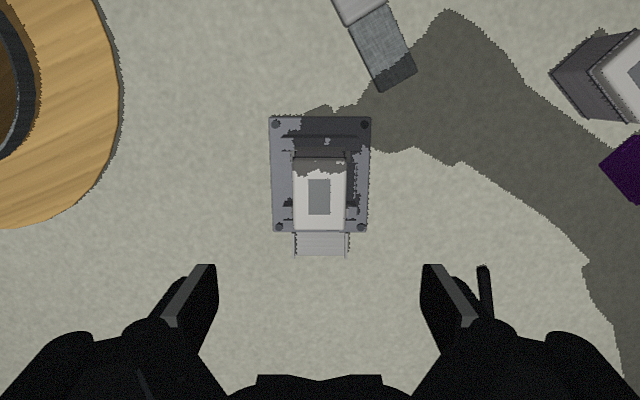

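View pics/s12.png

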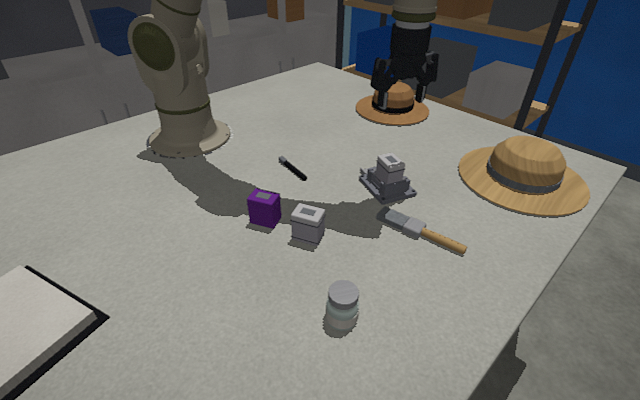

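The final pictures show the cartridge upright in the well at (390,170) in the scene view. Cartridge A is at (308,222) where it first stood. The purple decoy, brush, jar and marker haven't moved. The gripper is clear and reads 0 N.

```bash
python3 -c "
from rig import ticket
print(ticket.sign_off())"
```

```text
the job is handed in; nothing more can be done
None
```

The heavier cartridge is seated in the dispenser's well and released, and the lighter one is back upright where it stood. The job is handed in at about 31 s of the 72 s allowed.

- **Weighing:** I lifted each cartridge clear of the table in turn. The one farther from the dispenser read 4.1 N (about 0.42 kg), and 4.2 N when I lifted it again. The one beside the purple look-alike read 1.25 N (about 0.13 kg).
- **Lighter one:** I set it back within about 1 mm of its original spot by the arm's readings. The last wrist and scene pictures show it upright.
- **Loading:** The plate yielded at about 14 N and the stop was reached after roughly 15 mm of travel. I held about 25 N (21 N at the wrist plus 4 N of weight) for about 2 s, and the highest wrist force I read while pressing was 22.7 N.
- **After release:** The wrist force read about 0 N, and the cartridge stands upright in the well. The brush, jar, marker and purple look-alike look unmoved.

**Disagreements:**
- The top camera put the cartridges about 5 mm short in x compared with the wrist and scene cameras, so I aligned by the wrist camera.
- A side force of up to about 6 N on the well wall remained during pressing, so the true force on the stop may have been 1–2 N lower.
- When I first set the heavier cartridge back on the table, it touched down with a brief reading of about 14 N.

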